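Rebuild the disc-spring brake of a microscope boom stand

TASK

Rebuild the brake on the boom stand's spindle: slide the three disc springs from the rack on to the spindle so that, counting the one already there, each faces the opposite way to its neighbour, and push them up against it. Then put the yellow cotter wedge down through the slot in the spindle, outside the discs and with its sloping side towards the spindle's free end, and tap or press it down until it locks solid and the springs are fully squeezed, without straining it. Leave everything else, the brass ring in the rack too, where it stands.

Things in the scene. Friction and masses are not known exactly. Their poses are not given: they have to be found in the camera images.
- head: Brake head: fixed white casting with a level steel spindle (26 mm bar, axis 125 mm above the bench, last 20 mm coned) and a boom tube behind. Origin on the bench under the axis; x along the spindle to its free end, z up. Nothing is under the spindle; the casting's white cheek ends 20 mm behind the origin and rises 33 mm above the axis.
- slot_mouth (a point): Middle of the slot's upper opening, on top of the spindle, 43 mm along x from the head's origin. The upright slot is 14 mm wide and goes right through the spindle from x = 29 mm (head's frame) to an outer end that slopes like the wedge: x = 45.75 mm at axis height, 1 mm farther out per 8 mm up.
- spindle_tip (a point): Centre of the spindle's free end, on its axis, x = 76 mm from the head's origin. Axes as the head's.
- spindle_root (a point): A reference point on the spindle axis behind the head, x = -200 mm from the head's origin. Axes as the head's.
- plate_face (a point): Centre of the face of the sliding pressure plate (57 mm), on the axis; axes as the head's. It lies 0 to 2 mm behind the head's origin (x = 0 to -2 mm), as the lining behind it is worn. A first disc spring like the loose ones is fixed to it, hollow side to the free end: its rim face stands 9 mm out from this point.
- plate (a joint): How far the sprung pressure plate is squeezed back from rest, in m: 0 free, 0.003 at its solid stop. About 3 N along the spindle starts it, 12 N brings it to the stop.
- rack: Black fixed rack, 206 x 50 mm, origin at the centre of its underside. Four stations at x = -67.5, -22.5, 22.5, 67.5 mm hold the discs and a brass ring on edge in any order, axes along the rack's x, centres 41 mm above the bench. Its combs are 38 mm wide and 34 mm high, so a part's two sides are free to grip at its centre height.
- disc_a_mid (a point): Centre of a loose disc spring (conical washer): 60 mm outside, 31 mm bore, 4 mm thick, 9 mm overall, about 85 g, steel with a blue domed face. x is its axis, towards the domed side. Its 4 mm wide rim lies 0.5 to 4.5 mm behind the centre (-x), the bore's edge 0.5 to 4.5 mm in front. Two must end dome to the free end, the middle one dome to the plate.
- disc_b_mid (a point): Centre of the second loose disc, the same as disc_a; the three are interchangeable.
- disc_c_mid (a point): Centre of the third loose disc, the same as disc_a.
- lens_ring: Bystander: brass lens ring standing in the rack, plain flat ring, 60 mm outside, 31 mm bore, 9 mm thick; not part of the brake. Origin at its centre, x its axis.
- wedge_mid (a point): Centre (half-way up, 60 mm above the tip) of the loose yellow cotter wedge: 120 mm long, 12 mm wide (y), 6 mm thick (x) at the tip, 13.5 mm half-way, 21 mm at the top, 150 g. z up; its tip is bevelled. The -x side is upright and bears on the hub of the last disc; the +x side slopes out 1 in 8 going up and bears on the slot's outer end.
- wedge_top (a point): Centre of the wedge's top face, 60 mm above wedge_mid and 3.75 mm to its sloping side, 126 mm above the bench at the start. With the stack home the wedge drops in until snug, then is driven 24 mm down (push rising to about 10 N) to a solid stop where it holds by friction; worn lining lets it 8 mm deeper per mm.
- holder: Grey fixed block, 60 x 56 mm, 50 mm high, in which the wedge stands upright, 44 mm deep; origin at the centre of its underside, axes as the wedge's.
- slide_box: Bystander: white carton of slides, 34 x 84 x 92 mm high.
- reagent: Bystander: small amber bottle, 38 mm diameter, 66 mm high.
- objective_a: Bystander: microscope objective with a red band standing on the bench, 33 mm diameter, 52 mm high.
- objective_b: Bystander: microscope objective with a yellow band, 33 mm diameter, 52 mm high.
- ball_driver: Bystander: screwdriver with an orange handle, 190 mm long, lying on the bench.
- post_holder: Bystander: black optical post holder on a 50 x 32 mm foot, 88 mm high.
Things that resemble listed ones, but are neither listed nor needed, are in the scene too. What is shaped like the part that bears disc_a_mid but green, pink or red is not meant.

How it is judged (in metres and radians):
At the end, for the whole second after the job is handed in: Plate squeezed over 2 mm and holding. Discs stacked at 13.5, 22.5 and 31.5 mm from the plate face (within 3.5 mm), domes out, in, out, centred within 6 mm and square within 8 degrees. Wedge in the slot, upright within 10 degrees, its centre 30 mm below to 25 mm above the axis. All at rest (value of joint plate above 0.002 m and ((x of disc_a_mid in the frame of plate_face between 0.01 and 0.017 m and x of spindle_root in the frame of disc_a_mid below -0.1 m) or (x of disc_a_mid in the frame of plate_face between 0.019 and 0.026 m and x of spindle_root in the frame of disc_a_mid above 0.1 m) or (x of disc_a_mid in the frame of plate_face between 0.028 and 0.035 m and x of spindle_root in the frame of disc_a_mid below -0.1 m)) and ((x of disc_b_mid in the frame of plate_face between 0.01 and 0.017 m and x of spindle_root in the frame of disc_b_mid below -0.1 m) or (x of disc_b_mid in the frame of plate_face between 0.019 and 0.026 m and x of spindle_root in the frame of disc_b_mid above 0.1 m) or (x of disc_b_mid in the frame of plate_face between 0.028 and 0.035 m and x of spindle_root in the frame of disc_b_mid below -0.1 m)) and ((x of disc_c_mid in the frame of plate_face between 0.01 and 0.017 m and x of spindle_root in the frame of disc_c_mid below -0.1 m) or (x of disc_c_mid in the frame of plate_face between 0.019 and 0.026 m and x of spindle_root in the frame of disc_c_mid above 0.1 m) or (x of disc_c_mid in the frame of plate_face between 0.028 and 0.035 m and x of spindle_root in the frame of disc_c_mid below -0.1 m)) and y of disc_a_mid in the frame of plate_face between -0.005 and 0.005 m and z of disc_a_mid in the frame of plate_face between -0.006 and 0.006 m and angle between the x axis of each of disc_a_mid, disc_b_mid, disc_c_mid and the x axis of head, either way round below 0.14 rad and y of disc_b_mid in the frame of plate_face between -0.005 and 0.005 m and z of disc_b_mid in the frame of plate_face between -0.006 and 0.006 m and y of disc_c_mid in the frame of plate_face between -0.005 and 0.005 m and z of disc_c_mid in the frame of plate_face between -0.006 and 0.006 m and x of wedge_mid in the frame of plate_face between 0.034 and 0.052 m and y of wedge_mid in the frame of plate_face between -0.006 and 0.006 m and z of wedge_mid in the frame of plate_face between -0.03 and 0.025 m and angle between wedge_mid's own z axis and vertical below 0.17 rad); the robot touches nothing.
It fails at once if the wedge is strained: more than 150 N between it and the spindle (contact force between wedge and head above 150 N).
It fails at once if a bystander is knocked over or moved by more than 30 mm (distance of any of slide_box, reagent, objective_a, objective_b, ball_driver, post_holder, lens_ring from where it was at the start of the episode above 0.03 m or angle between any of slide_box, reagent, objective_a, objective_b, post_holder, lens_ring's own z axis and vertical above 0.5 rad).
It also fails if it takes over 72 s, if anything falls off the work surface, if the arm or the gripper's body presses on something with over 40 N, if the wrist force passes 120 N, or if a joint passes its speed limit or range.

ROBOT

A 6-joint arm with a two-finger parallel gripper is mounted at the origin on the work surface. World frame = base frame: x ahead of the robot, y to its left, z up, the work surface at z = 0. Lengths are in mm, angles in rad, forces in N, time in s.
With the tool pointing down it reaches from about 350 to 975 mm from the base axis. Payload 7.1 kg.
Tool frame: the origin (TCP) lies at the very end of the fingers, on their centre line; the grasp point (between the pads) lies 19 mm behind it; y points along the fingers, x is the direction in which the jaws open and shut, and the axes are right-handed (so a half turn about y gives the same grasp; the last joint's range is limited). The gripper opens to 88 mm and grips with 3 to 60 N. Pads are 20 mm wide; open, the fingers measure 115 mm over their backs; the gripper's body (75 mm by 178 mm) begins 61 mm behind the grasp point.
Start: joints at [-1.192, 0.423, 1.63, -0, 1.089, -0.019], TCP at [242.135, -576.173, 222.675] pointing down, gripper open.
Joint ranges: [-3, 3], [-0.9, 2.11], [0.09, 2.58], [-1.31, 4.45], [0.11, 2.69], [-2.54, 2.54]. Speed limits (rad/s): [2.39, 2.39, 3.01, 3.14, 3.14, 3.14].

INTERFACE

Orientations are given as a rotation vector (axis times angle).
In Python, from workcell import ctrl gives the robot as it stands. The module is installed in compiled form; this text tells all that it offers.
- The arm moves only by the tool carry_out, never from a script. Its arguments are lists of equal length, an entry for each row: "delta_pos": the shift along the tool's x, y, z in cm, a list of three; "rotation": the turn, a rotation vector about the tool's x, y, z in rad, a list of three. In form: {"delta_pos": [[dx, dy, dz], ...], "rotation": [[wx, wy, wz], ...]}. A call has 1 to 12 rows; each row is the pose to reach, as a shift and turn from the pose commanded when the call began, along the tool's axes at that moment; what a row does not reach only later rows make up. A row lasts 1/12 s, in which the tool goes at most 41.7 mm and 7.16 degrees, less where a joint would pass 70% of its speed; a pose out of reach is approached as far as the arm can. A call with a gripper value outside its range is refused whole. "hand" is the closure in counts, from 0 (fully open) to 255 (shut), set as the call begins (left out, the last holds). The fingers move at their own pace and stop on an object; the grip force is fixed at half the most. Time passes only in rows, so rows that repeat a pose let the fingers close. It gives the time, the measured TCP pose, the force and the opening at its end, in the units of the state.
- ctrl.get_obs(): the state, without advancing time (a new reading comes with each control period).
- ctrl.get_image(name): name is "scene" or "top" or "wrist"; returns the picture (420x560x3 uint8, red, green, blue); there is no depth.
- ctrl.camera_info(name): a dict with "fov_y" (degrees; the focal length in pixels is half the picture's height over the tangent of half this angle, whatever the lens; pixels are square), "cx", "cy" (the principal point, pixels), "R" (3x3) and "t" (3): a world point X has camera coordinates R X + t; the wrist camera has in their place "T_tool_cam" (4x4, takes a point from camera to tool coordinates, whose origin is the TCP and whose axes are the tool frame's). Camera axes: x right, y down, z forward; pixel columns grow to the right and rows downward; lengths in mm; the calibration is good to about 2 mm. A picture is of the moment at which its call begins: read the wrist's pose just before it. camera_info takes no time and is no camera call.
- ctrl.close_job(): hands the job in, once; it reports no verdict.
The state is a dict: "t": time; "qpos": joint angles; "qvel": joint speeds; "joint_torque": joint torques, N m; "ee_pos": TCP position; "orientation": TCP orientation; "ft_force": force on the tool from outside, world axes, zero at the start; "moment": the same for the moment, N m; "width": finger opening in mm.
Only numpy, scipy, OpenCV 4.12 (cv2) and the standard library are available. Lean on these libraries where they do the work, as an engineer would, in place of code of your own. Each camera call takes 0.05 s, during which the arm holds its last target.

## Working session

There is one attempt and no reset: what is moved stays moved. The work goes in short steps, Python scripts to look and compute and a tool call to move; the robot and the scene stay as the last step left them, time stands still between calls to the robot, and variables do not carry over. Pictures are saved under pics/ and viewed, and the job is handed in when it is done.

Besides the shell and the picture viewer there is one more tool, called after "Emit:" as a command line: name --argument value ..., lists and objects as JSON in quotes. carry_out: Moves the arm, as the interface text tells. Its arguments: {"type":"object","properties":{"delta_pos":{"type":"array","items":{"type":"array","items":{"type":"number"}}},"rotation":{"type":"array","items":{"type":"array","items":{"type":"number"}}},"hand":{"type":"number"}},"required":["delta_pos","rotation"]}

```bash
mkdir -p pics; ls
python3 - <<'E'
from workcell import ctrl
import cv2,numpy as np
print(ctrl.get_obs())
for n in ["scene","top","wrist"]:
    print(n,ctrl.camera_info(n))
    cv2.imwrite(f"pics/{n}0.png",ctrl.get_image(n)[:,:,::-1])
E
```

```text
pics
{'t': 0.0, 'qpos': array([-1.19199613e+00,  4.23825181e-01,  1.63070885e+00, -8.87265537e-06,
        1.08857607e+00, -1.90029963e-02]), 'qvel': array([ 8.29376321e-04, -8.29624353e-05, -4.02545324e-05, -2.03220448e-04,
        3.65439879e-04, -4.30661574e-04]), 'joint_torque': array([-3.73855855e-04, -5.44631839e+01, -2.73673064e+01,  6.43292419e-02,
        2.26987054e-02, -1.35612931e-04]), 'ee_pos': array([ 241.93305133, -575.66567117,  221.90406386]), 'orientation': array([-1.37065709,  0.91228839, -0.91022672]), 'ft_force': array([ 0.46251711, -0.22551618, -0.71643175]), 'moment': array([ 0.01149737, -0.02636781,  0.01527056]), 'width': 88.11567959824066}
scene {'fov_y': 48.36038319604084, 'cx': 285.26823983834765, 'cy': 207.33656374756495, 'R': array([[ 0.53924399,  0.84211976, -0.00708705],
       [ 0.47848517, -0.31329722, -0.82030287],
       [-0.69301361,  0.43895235, -0.57188546]]), 't': array([-355.6551673 , -167.60611283, 1599.45851214])}
top {'fov_y': 53.32212965691993, 'cx': 277.76341350570357, 'cy': 212.26043726214075, 'R': array([[-0.01378321, -0.99989359,  0.00477902],
       [-0.99534853,  0.01326449, -0.09542195],
       [ 0.09534841, -0.00607201, -0.99542544]]), 't': array([  35.6341513 ,  560.82186546, 1336.36745839])}
wrist {'fov_y': 71.05633642516771, 'cx': 278.53513380767424, 'cy': 208.7782542861335, 'T_tool_cam': array([[ 9.99999722e-01,  6.41871569e-04,  3.79972289e-04,
        -6.91106008e-01],
       [-2.11842281e-04, -2.44039080e-01,  9.69765375e-01,
        -1.61547990e+02],
       [ 7.15192911e-04, -9.69765186e-01, -2.44038876e-01,
         6.70840513e+01],
       [ 0.00000000e+00,  0.00000000e+00,  0.00000000e+00,
         1.00000000e+00]])}
```

View pics/scene0.png

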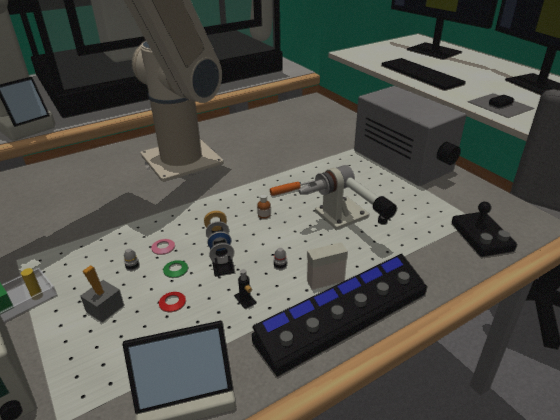

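View pics/top0.png

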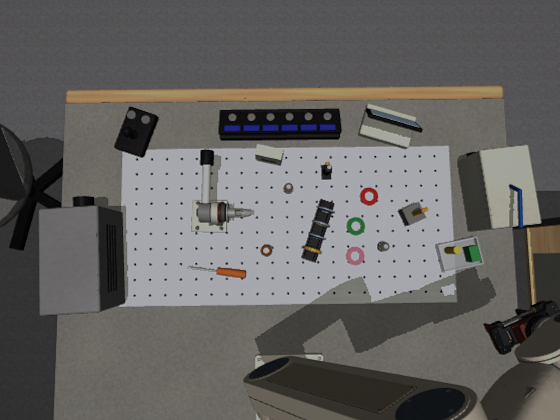

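View pics/wrist0.png

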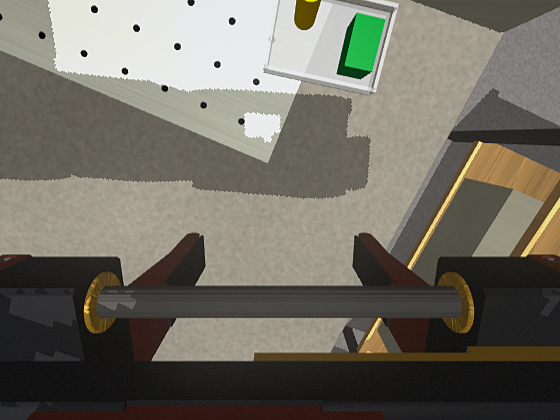

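```bash
cat > h.py <<'E'
from workcell import ctrl
import cv2,numpy as np
from scipy.spatial.transform import Rotation as Ro
def f(i): return 210/np.tan(np.radians(i["fov_y"])/2)
def toolpose(o=None):
    o=o or ctrl.get_obs(); return np.array(o["ee_pos"]),Ro.from_rotvec(o["orientation"]).as_matrix()
def cam(n,pose=None):
    i=ctrl.camera_info(n); K=f(i)
    if n=="wrist":
        p,R=pose; T=np.array(i["T_tool_cam"]); Rc=(R@T[:3,:3]); c=p+R@T[:3,3]
        return K,i["cx"],i["cy"],Rc.T,-Rc.T@c
    return K,i["cx"],i["cy"],np.array(i["R"]),np.array(i["t"])
def ray(C,u,v):
    K,cx,cy,R,t=C; d=R.T@np.array([(u-cx)/K,(v-cy)/K,1]); return -R.T@t,d/np.linalg.norm(d)
def onz(C,u,v,z):
    o,d=ray(C,u,v); return o+d*(z-o[2])/d[2]
def proj(C,X):
    K,cx,cy,R,t=C; q=R@np.array(X,float)+t; return np.array([K*q[0]/q[2]+cx,K*q[1]/q[2]+cy])
def tri(rs):
    A=np.zeros((3,3));b=np.zeros(3)
    for o,d in rs:
        P=np.eye(3)-np.outer(d,d);A+=P;b+=P@o
    X=np.linalg.solve(A,b); return X,[np.linalg.norm((np.eye(3)-np.outer(d,d))@(X-o)) for o,d in rs]
E
python3 - <<'E'
from h import *
for n,(x0,x1,y0,y1),s in [("scene",(190,420,150,310),3.4),("top",(180,440,140,290),3)]:
    im=cv2.imread(f"pics/{n}0.png")[y0:y1,x0:x1]
    cv2.imwrite(f"pics/{n}0c.png",cv2.resize(im,None,fx=s,fy=s,interpolation=cv2.INTER_CUBIC))
p,R=toolpose();print(R.round(3))
C=cam("top")
for u,v,z in [(205,212,125),(252,212,125),(325,203,41),(312,255,41),(422,211,126),(412,214,50)]: print(u,v,onz(C,u,v,z).round())
E
```

```text
[[ 0.387 -0.     0.922]
 [-0.922  0.001  0.387]
 [-0.001 -1.    -0.   ]]
205 212 [556. 248. 125.]
252 212 [554. 106. 125.]
325 203 [ 588. -125.   41.]
312 255 [421. -79.  41.]
422 211 [ 550. -408.  126.]
412 214 [ 548. -402.   50.]
```

View pics/scene0c.png

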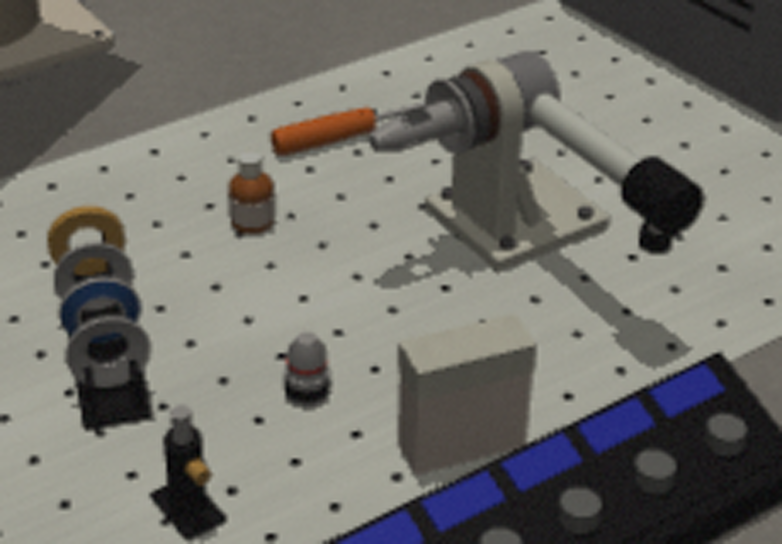

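View pics/top0c.png

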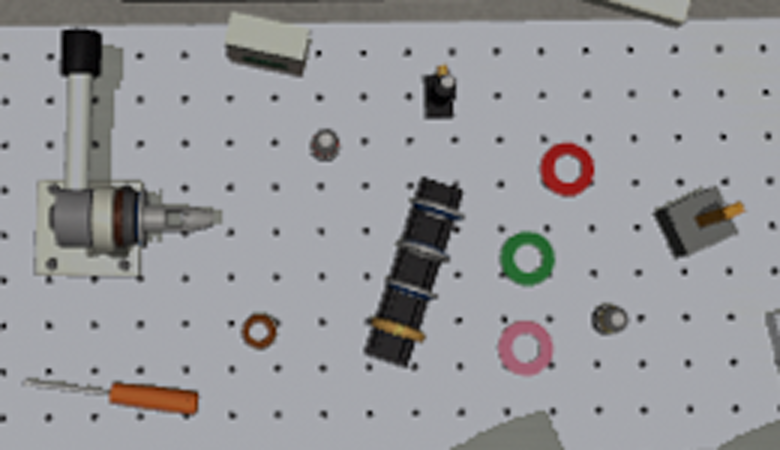

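```bash
cat >> h.py <<'E'
def down(yawdeg):
    a=np.radians(yawdeg); x=np.array([np.cos(a),np.sin(a),0]); y=np.array([0,0,-1.]); return np.c_[x,y,np.cross(x,y)]
def plan(pt,yaw):
    p,R=toolpose(); Rt=yaw if np.ndim(yaw) else down(yaw)
    d=R.T@(np.array(pt,float)-p)/10; w=Ro.from_matrix(R.T@Rt).as_rotvec()
    print("d_cm",d.round(3),"rot",w.round(4),"rows~",max(np.linalg.norm(d)/4.17,np.degrees(np.linalg.norm(w))/7.16).round(1))
def snap(name,cam_="wrist",crop=None,s=1):
    o=ctrl.get_obs(); im=ctrl.get_image(cam_)[:,:,::-1]; cv2.imwrite(f"pics/{name}_raw.png",im); np.save(f"pics/{name}.npy",np.r_[o["ee_pos"],o["orientation"]])
    if crop: x0,x1,y0,y1=crop; im=im[y0:y1,x0:x1]
    cv2.imwrite(f"pics/{name}.png",cv2.resize(im,None,fx=s,fy=s,interpolation=cv2.INTER_CUBIC)); return im
def loadcam(name):
    a=np.load(f"pics/{name}.npy"); return cam("wrist",(a[:3],Ro.from_rotvec(a[3:]).as_matrix()))
E
python3 -c "
from h import *
plan([535,-400,200],-67.3)"
```

```text
d_cm [-4.85   2.213 33.826] rot [ 0.      0.0016 -0.0012] rows~ 8.2
```

Emit:
carry_out --delta_pos '[[-4.9,2.2,33.8],[-4.9,2.2,33.8],[-4.9,2.2,33.8],[-4.9,2.2,33.8],[-4.9,2.2,33.8],[-4.9,2.2,33.8],[-4.9,2.2,33.8],[-4.9,2.2,33.8],[-4.9,2.2,33.8],[-4.9,2.2,33.8],[-4.9,2.2,33.8],[-4.9,2.2,33.8]]' --rotation '[[0,0,0],[0,0,0],[0,0,0],[0,0,0],[0,0,0],[0,0,0],[0,0,0],[0,0,0],[0,0,0],[0,0,0],[0,0,0],[0,0,0]]' --hand 0

```text
t: 1.15
ee_pos: [533.4, -400.8, 200.5]
orientation: [-1.372, 0.913, -0.911]
ft_force: [-0.1, 0.0, -0.3]
width: 87.7
```

```bash
python3 -c "
from h import *
snap('w1');print(toolpose())
plan([505,-102,140],-105.4)"
```

```text
(array([ 533.25376021, -401.08501126,  200.65889195]), array([[ 3.85864538e-01, -6.17867087e-04,  9.22555243e-01],
       [-9.22555405e-01,  5.59300536e-05,  3.85864642e-01],
       [-2.90011627e-04, -9.99999808e-01, -5.48435196e-04]]))
d_cm [-28.681   6.069   8.937] rot [ 6.000e-04  6.649e-01 -1.000e-04] rows~ 7.3
```

View pics/w1.png

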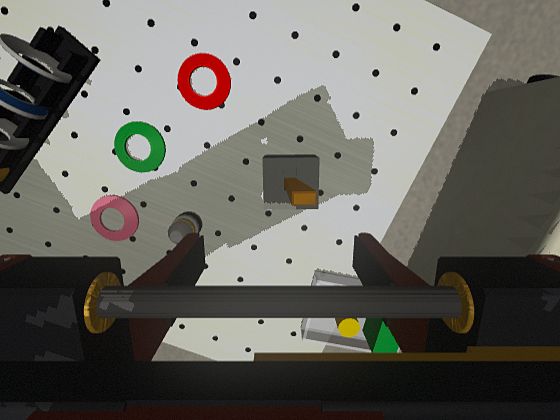

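```bash
python3 -c "
from h import *
im=cv2.imread('pics/w1_raw.png')[145:220,250:335]
cv2.imwrite('pics/w1c.png',cv2.resize(im,None,fx=9,fy=8,interpolation=cv2.INTER_CUBIC))"
```

```text
(no output)
```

View pics/w1c.png

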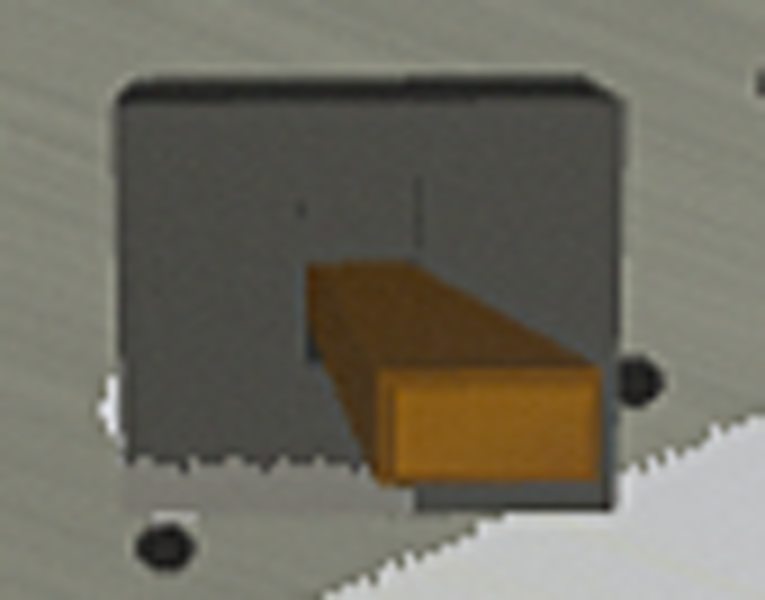

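Emit:
carry_out --delta_pos '[[-28.7,6.0,8.9],[-28.7,6.0,8.9],[-28.7,6.0,8.9],[-28.7,6.0,8.9],[-28.7,6.0,8.9],[-28.7,6.0,8.9],[-28.7,6.0,8.9],[-28.7,6.0,8.9],[-28.7,6.0,8.9],[-28.7,6.0,8.9]]' --rotation '[[0,0.665,0],[0,0.665,0],[0,0.665,0],[0,0.665,0],[0,0.665,0],[0,0.665,0],[0,0.665,0],[0,0.665,0],[0,0.665,0],[0,0.665,0]]'

```text
t: 2.03
ee_pos: [505.3, -101.6, 141.0]
orientation: [-1.071, 1.403, -1.403]
ft_force: [-0.5, -0.4, -0.2]
width: 87.9
```

```bash
python3 -c "
from h import *
snap('w2');print(toolpose())"
```

```text
(array([ 505.83110704, -102.3215129 ,  141.22929664]), array([[-2.64839306e-01,  1.07976663e-03,  9.64291956e-01],
       [-9.64292526e-01, -5.65103886e-04, -2.64838829e-01],
       [ 2.58961003e-04, -9.99999257e-01,  1.19087261e-03]]))
```

View pics/w2.png

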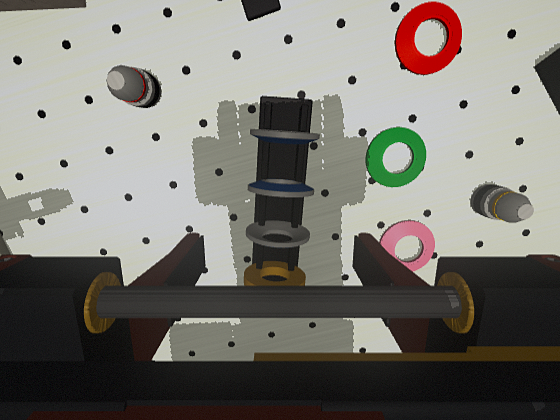

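```bash
python3 -c "
from h import *
im=cv2.imread('pics/w2_raw.png')[90:290,225:345]
cv2.imwrite('pics/w2c.png',cv2.resize(im,None,fx=3,fy=3,interpolation=cv2.INTER_CUBIC))
C=loadcam('w2'); print(-C[3].T@C[4])"
```

```text
[ 569.69170193 -118.07133106  302.58144382]
```

View pics/w2c.png

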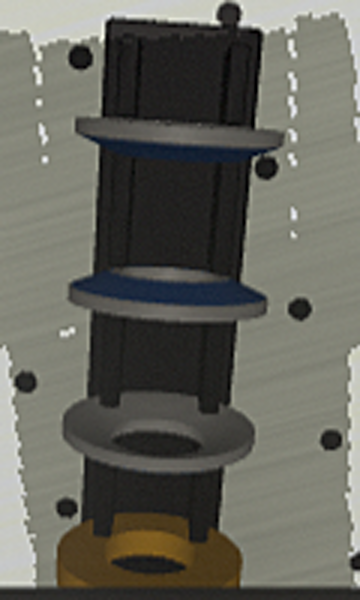

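```bash
python3 -c "
from h import *
C=loadcam('w2')
P=[]
for n,l,r,v in [('A',250,319.5,134.5),('B',247.7,314,189),('C',245.7,310,232.7)]:
    a=onz(C,l,v,41);b=onz(C,r,v,41);print(n,(a+b)/2,np.linalg.norm(a-b),np.degrees(np.arctan2(*(b-a)[1::-1])));P.append((a+b)/2)
d=P[0]-P[2];print(np.linalg.norm(P[0]-P[1]),np.linalg.norm(P[1]-P[2]),np.degrees(np.arctan2(d[1],d[0])))
# rack end top edge corners z~34
a=onz(C,225+105/3,90+22/3,34);b=onz(C,225+263/3,90+30/3,34);print(a,b)
C1=loadcam('w1')
for z,pts in [(126,[(378,368),(600,368),(603,484),(378,484)]),(50,[(118,100),(618,100),(612,508),(122,505)])]:
    q=np.array([onz(C1,250+x/9,145+y/8,z) for x,y in pts]);print(q.mean(0),np.linalg.norm(np.diff(q,axis=0),axis=1),[np.degrees(np.arctan2(*(q[i]-q[j])[1::-1])) for i,j in [(1,0),(2,3)]])
for x,y in [(306,264),(418,264)]: print(onz(C1,250+x/9,145+y/8,50))
"
```

```text
A [ 568.59263688 -123.44109024   41.        ] 59.93393430838246 -105.24811650044516
B [ 523.47824263 -107.75184177   41.        ] 59.790260187253395 -105.25246367990158
C [484.17651048 -94.20980191  41.        ] 60.19496657368613 -105.25624777476652
47.76464263777276 41.569375672644874 -19.09974767798452
[ 604.09215222 -111.04783297   34.        ] [ 590.08215332 -154.22618633   34.        ]
[ 555.96140972 -413.26724461  126.        ] [20.10493129 12.17276958 20.62937678] [np.float64(-67.21348449375489), np.float64(-67.21241772625112)]
[ 552.76385582 -405.84035833   50.        ] [58.21814643 55.11628983 59.54576006] [np.float64(-67.21585187446222), np.float64(-67.61902416558276)]
[ 555.32411405 -396.79992233   50.        ]
[ 560.46117656 -409.02912518   50.        ]
```

```bash
python3 -c "
from h import *
plan([563.1,-121,100],-108.2)
plan([563.1,-121,22],-108.2)"
```

```text
d_cm [0.283 4.13  6.012] rot [-0.0012  0.0496  0.0002] rows~ 1.8
d_cm [ 0.281 11.93   6.003] rot [-0.0012  0.0496  0.0002] rows~ 3.2
```

Emit:
carry_out --delta_pos '[[0.28,4.1,6.0],[0.28,4.1,6.0],[0.28,4.1,6.0],[0.28,8,6.0],[0.28,10,6.0],[0.28,11.9,6.0],[0.28,11.9,6.0],[0.28,11.9,6.0]]' --rotation '[[0,0.05,0],[0,0.05,0],[0,0.05,0],[0,0.05,0],[0,0.05,0],[0,0.05,0],[0,0.05,0],[0,0.05,0]]'

```text
t: 2.75
ee_pos: [562.0, -120.9, 21.5]
orientation: [-1.042, 1.442, -1.439]
ft_force: [0.3, -0.4, 1.1]
width: 88.0
```

```bash
python3 -c "
from h import *
snap('w3');print(toolpose()[0])"
```

```text
[ 562.95667799 -120.80201607   22.48492169]
```

View pics/w3.png

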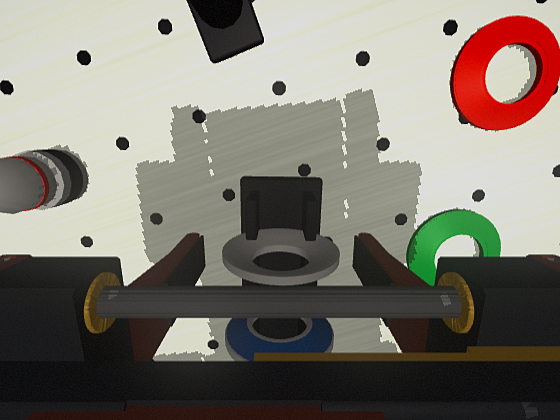

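```bash
python3 -c "
from h import *
C=loadcam('w3');p,R=toolpose()
a=np.load('pics/w3.npy');p=a[:3];R=Ro.from_rotvec(a[3:]).as_matrix()
for l,r,v in [(222,340.5,255)]:
    A=onz(C,l,v,41);B=onz(C,r,v,41);print(R.T@(A-p),R.T@(B-p))
"
```

```text
[-30.28855102 -19.54226724   5.99130183] [ 31.14255132 -19.52734446   6.02624435]
```

Emit:
carry_out --delta_pos '[[0,0,0],[0,0,0],[0,0,0],[0,0,0],[0,0,0],[0,0,0]]' --rotation '[[0,0,0],[0,0,0],[0,0,0],[0,0,0],[0,0,0],[0,0,0]]' --hand 255

```text
t: 3.3
ee_pos: [563.4, -119.9, 22.6]
orientation: [-1.041, 1.437, -1.44]
ft_force: [-2.3, -0.7, 5.2]
width: 58.5
```

```bash
python3 -c "
from h import *
C=cam('top');S=cam('scene')
# tip: top (253.3,212); scene crop (375,143)/3.4+(190,150)
print(tri([ray(C,253.3,212),ray(S,190+376/3.4,150+140/3.4)]))
print(ctrl.get_obs()['width'])
plan([562.9,-121,200],-108.2)
plan([553,30,150],0)
"
```

```text
(array([556.12674831, 107.04379211, 128.53780838]), [np.float64(5.4569724692934845), np.float64(5.456972469293574)])
58.474290389951314
d_cm [ 1.2200e-01 -1.7739e+01  1.2000e-02] rot [-0.0017  0.0007  0.0002] rows~ 4.3
d_cm [-13.918 -12.751  -5.643] rot [-1.0000e-03 -1.8878e+00  1.7000e-03] rows~ 15.1
```

Emit:
carry_out --delta_pos '[[0,-4,0],[0,-8,0],[0,-12,0],[-13.9,-12.7,-5.6],[-13.9,-12.7,-5.6],[-13.9,-12.7,-5.6],[-13.9,-12.7,-5.6],[-13.9,-12.7,-5.6],[-13.9,-12.7,-5.6],[-13.9,-12.7,-5.6],[-13.9,-12.7,-5.6],[-13.9,-12.7,-5.6]]' --rotation '[[0,0,0],[0,0,0],[0,0,0],[0,-1.888,0],[0,-1.888,0],[0,-1.888,0],[0,-1.888,0],[0,-1.888,0],[0,-1.888,0],[0,-1.888,0],[0,-1.888,0],[0,-1.888,0]]'

```text
t: 4.3
ee_pos: [552.6, 30.4, 148.7]
orientation: [-1.489, 0.592, -0.591]
ft_force: [0.1, 0.9, -0.5]
width: 58.6
```

```bash
python3 -c "
from h import *
print(toolpose())
plan([554,30,108],0)
"
```

```text
(array([552.64162009,  30.3936723 , 148.69711426]), array([[ 7.27439894e-01, -2.53597956e-04,  6.86171361e-01],
       [-6.86171355e-01,  1.23805741e-04,  7.27439933e-01],
       [-2.69429234e-04, -9.99999960e-01, -8.39504183e-05]]))
d_cm [0.127 4.07  0.065] rot [-0.000e+00 -7.562e-01 -3.000e-04] rows~ 6.1
```

Emit:
carry_out --delta_pos '[[0.13,4.1,0.06],[0.13,4.1,0.06],[0.13,4.1,0.06],[0.13,4.1,0.06],[0.13,4.1,0.06],[0.13,4.1,0.06],[0.13,4.1,0.06],[0.13,4.1,0.06],[0.13,4.1,0.06]]' --rotation '[[0,-0.756,0],[0,-0.756,0],[0,-0.756,0],[0,-0.756,0],[0,-0.756,0],[0,-0.756,0],[0,-0.756,0],[0,-0.756,0],[0,-0.756,0]]'

```text
t: 5.05
ee_pos: [554.2, 29.6, 107.7]
orientation: [-1.571, 0.008, -0.008]
ft_force: [-0.1, 0.0, -1.6]
width: 58.5
```

```bash
python3 -c "
from h import *
snap('w4');snap('s4','scene',(190,420,120,280),3.4)
print(toolpose())
"
```

```text
(array([554.24807407,  29.59810069, 107.7224386 ]), array([[ 9.99957364e-01,  3.94213131e-05,  9.23406391e-03],
       [-9.23406533e-03,  3.59379049e-05,  9.99957364e-01],
       [ 3.90877794e-05, -9.99999999e-01,  3.63003916e-05]]))
```

View pics/w4.png

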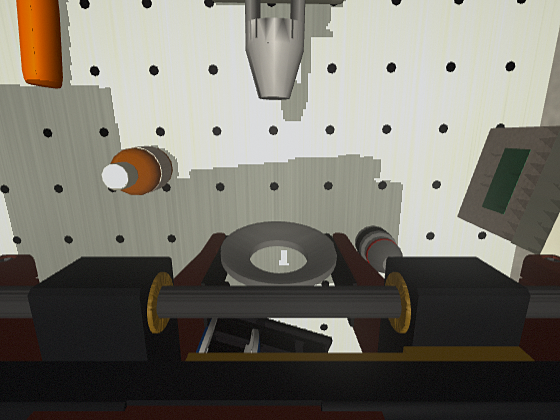

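View pics/s4.png

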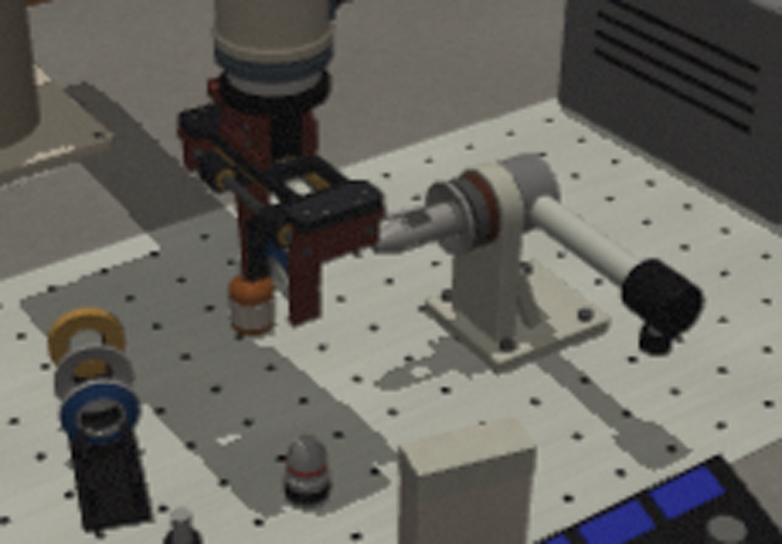

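```bash
python3 -c "
from h import *
im=cv2.imread('pics/w4_raw.png')[0:110,220:330]
cv2.imwrite('pics/w4c.png',cv2.resize(im,None,fx=6,fy=5.4,interpolation=cv2.INTER_CUBIC))
C=loadcam('w4')
for v in [20,30,38]:
  a=onz(C,246,v,125);b=onz(C,304,v,125);print(a,b)
for u,v in [(258,98),(293,98)]: print(onz(C,u,v,125))
for l,r,v in [(221,337,250)]: print(onz(C,l,v,127),onz(C,r,v,127))
"
```

```text
[541.66995465 145.43560605 125.        ] [566.92813681 145.19174688 125.        ]
[541.52688033 141.54208428 125.        ] [566.97264248 141.29628109 125.        ]
[541.41088169 138.38538039 125.        ] [567.00872582 138.13799962 125.        ]
[546.03910902 113.39714706 125.        ]
[562.21100418 113.24031849 125.        ]
[525.05314561  39.33338527 127.        ] [585.04042823  38.74560818 127.        ]
```

View pics/w4c.png

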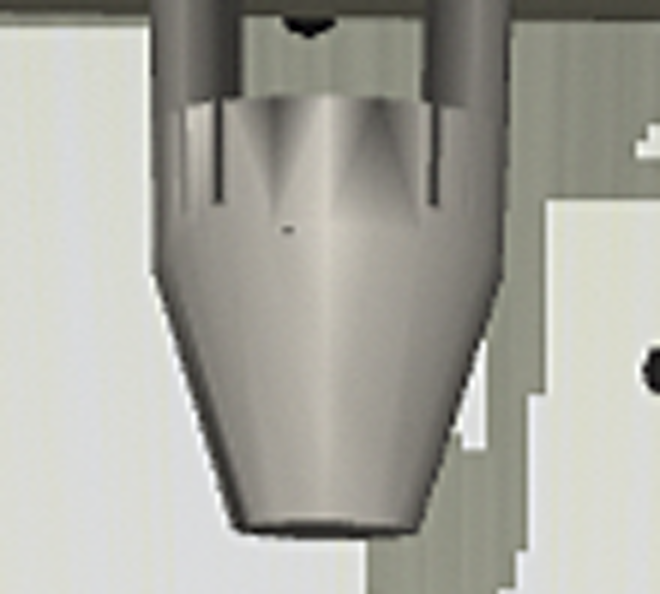

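```bash
python3 -c "
from h import *
C=loadcam('w4')
P=[]
for l,r,v in [(150,512,1),(153,507,130),(155,502,268),(232,418,525)]:
  a=onz(C,220+l/6,v/5.4,125);b=onz(C,220+r/6,v/5.4,125);print((a+b)/2,np.linalg.norm(a-b));P.append((a+b)/2)
d=P[0]-P[3];print(np.degrees(np.arctan2(d[1],d[0])));d=P[0]-P[2];print(np.degrees(np.arctan2(d[1],d[0])))
# slot outer end at top z=138?
for u,v in [(242,97),(425,97)]: print(onz(C,220+u/6,v/5.4,138))
"
```

```text
[554.46613943 152.86268682 125.        ] 25.897261602651536
[554.2790624 143.7339829 125.       ] 25.772268117642952
[554.03955404 133.60480338 125.        ] 25.74919137990976
[553.51348109 113.66297728 125.        ] 14.31561960637154
88.60783253712458
88.73103676416031
[548.5987713  141.71937796 138.        ]
[560.66624701 141.60288331 138.        ]
```

```bash
python3 -c "
from h import *
plan([550.8,30,105.7],-1.4)
plan([550.8+60*.0244,90,105.7],-1.4)
"
```

```text
d_cm [-0.345  0.202  0.037] rot [-0.      0.0152  0.    ] rows~ 0.1
d_cm [-0.254  0.202  6.038] rot [-0.      0.0152  0.    ] rows~ 1.5
```

Emit:
carry_out --delta_pos '[[-0.34,0.2,0.04],[-0.28,0.2,3],[-0.25,0.2,6.0],[-0.25,0.2,6.0],[-0.25,0.2,6.0]]' --rotation '[[0,0.015,0],[0,0.015,0],[0,0.015,0],[0,0.015,0],[0,0.015,0]]'

```text
t: 5.57
ee_pos: [551.9, 90.6, 105.5]
orientation: [-1.571, 0.017, -0.016]
ft_force: [-0.6, 0.5, -0.3]
width: 58.3
```

```bash
python3 -c "
from h import *
snap('w5',crop=(180,380,0,270),s=2.2)
print(toolpose()[0]);C=loadcam('w5');print(proj(C,[553.5,113.2,125]),proj(C,[555.4,189.2,125]))
"
```

```text
[551.82091745  89.80089422 105.53213128]
[279.86841031 225.78572557] [280.88824391  61.57569059]
```

View pics/w5.png

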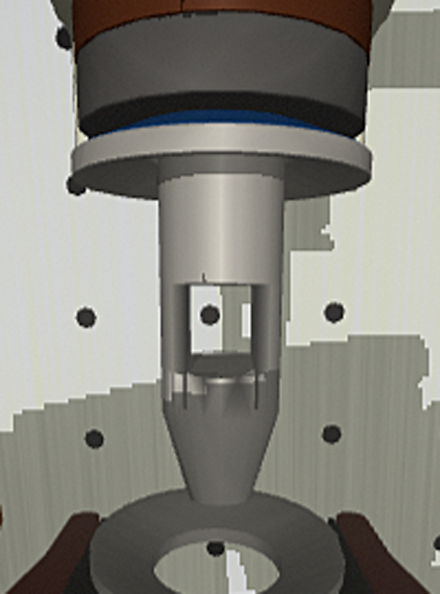

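Emit:
carry_out --delta_pos '[[0.08,0,0.5],[0.08,0,2.5],[0.08,0,5],[0.08,0,7.2],[0.08,0,7.2],[0.08,0,7.2],[0.08,0,7.2]]' --rotation '[[0,0,0],[0,0,0],[0,0,0],[0,0,0],[0,0,0],[0,0,0],[0,0,0]]'

```text
t: 6.2
ee_pos: [554.4, 160.6, 105.6]
orientation: [-1.571, 0.018, -0.017]
ft_force: [-1.5, 0.2, -0.3]
width: 58.3
```

```bash
python3 -c "
from h import *
snap('w6',crop=(180,380,50,270),s=2.5)
print(toolpose()[0],ctrl.get_obs()['ft_force'])
"
```

```text
[554.43507523 160.39356758 105.60197832] [-0.06751434 -0.37792303 -1.07409465]
```

View pics/w6.png

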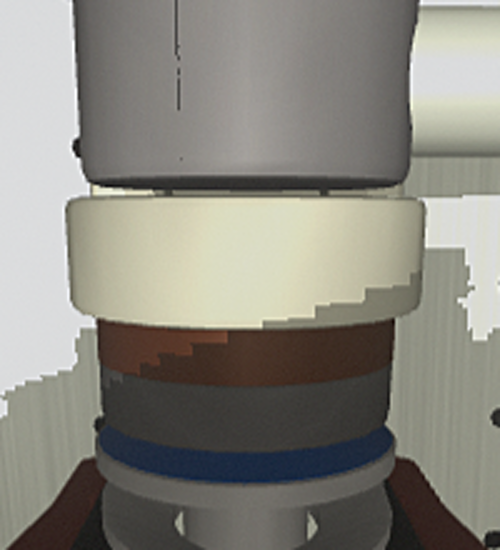

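Emit:
carry_out --delta_pos '[[0,0,0.4],[0,0,0.8],[0,0,0.8]]' --rotation '[[0,0,0],[0,0,0],[0,0,0]]'

```text
t: 6.5
ee_pos: [554.7, 168.9, 105.7]
orientation: [-1.572, 0.018, -0.017]
ft_force: [-0.4, -3.6, 1.3]
width: 58.8
```

Emit:
carry_out --delta_pos '[[0,0,0.2],[0,0,0.2],[0,0,0.2]]' --rotation '[[0,0,0],[0,0,0],[0,0,0]]'

```text
t: 6.75
ee_pos: [554.8, 170.6, 105.7]
orientation: [-1.572, 0.017, -0.017]
ft_force: [0.5, -6.8, 2.0]
width: 58.6
```

Emit:
carry_out --delta_pos '[[0,0,0],[0,0,0],[0,0,0],[0,0,0],[0,-3,0],[0,-7,0],[0,-7,-2]]' --rotation '[[0,0,0],[0,0,0],[0,0,0],[0,0,0],[0,0,0],[0,0,0],[0,0,0]]' --hand 0

```text
t: 7.33
ee_pos: [558.4, 154.7, 182.0]
orientation: [-1.567, 0.008, -0.024]
ft_force: [2.4, -0.5, 0.4]
width: 87.5
```

```bash
python3 -c "
from h import *
snap('w7',crop=(180,380,50,270),s=2.5)
print(toolpose()[0],ctrl.get_obs()['ft_force'])
plan([515.7,-105.3,110],-108.2)
"
```

```text
[556.65117234 150.31885965 179.37114036] [-0.56976509 -2.78956474 -0.79059819]
d_cm [ -3.609   6.888 -25.648] rot [-0.0068  1.8677  0.0036] rows~ 14.9
```

View pics/w7.png

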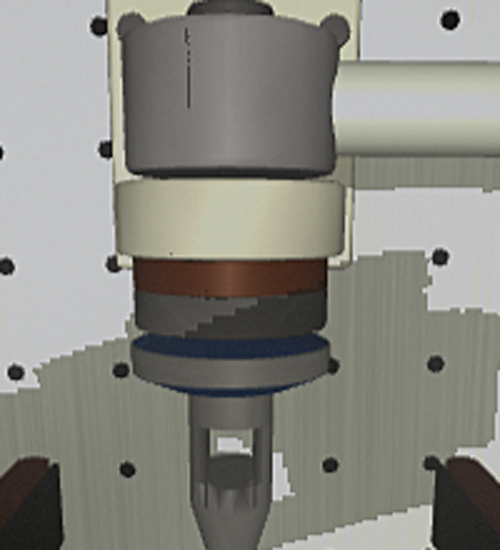

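Emit:
carry_out --delta_pos '[[-3.6,0,-8],[-3.6,2,-16],[-3.6,6.7,-25.6],[-3.6,6.7,-25.6],[-3.6,6.7,-25.6],[-3.6,6.7,-25.6],[-3.6,6.7,-25.6],[-3.6,6.7,-25.6],[-3.6,6.7,-25.6],[-3.6,6.7,-25.6],[-3.6,6.7,-25.6],[-3.6,6.7,-25.6]]' --rotation '[[0,0.1,0],[0,0.25,0],[0,1.864,0],[0,1.864,0],[0,1.864,0],[0,1.864,0],[0,1.864,0],[0,1.864,0],[0,1.864,0],[0,1.864,0],[0,1.864,0],[0,1.864,0]]'

```text
t: 8.38
ee_pos: [512.3, -103.4, 108.1]
orientation: [-1.24, 1.161, -1.159]
ft_force: [0.6, 0.1, 0.4]
width: 87.7
```

```bash
python3 -c "
from h import *
print(toolpose()[0],ctrl.get_obs()['qvel'].round(2))
plan([515.7,-105.3,85],-108.2)
"
```

```text
[ 512.28543351 -103.43480573  108.06315994] [ 0.   -0.   -0.    0.    0.    1.49]
d_cm [0.21  2.306 0.33 ] rot [ 0.0011  0.3847 -0.0004] rows~ 3.1
```

Emit:
carry_out --delta_pos '[[0.2,2.3,0.33],[0.2,2.3,0.33],[0.2,2.3,0.33],[0.2,2.3,0.33],[0.2,2.3,0.33]]' --rotation '[[0,0.35,0],[0,0.35,0],[0,0.35,0],[0,0.35,0],[0,0.35,0]]'

```text
t: 8.8
ee_pos: [515.9, -105.1, 85.3]
orientation: [-1.068, 1.408, -1.407]
ft_force: [0.0, -0.1, -0.0]
width: 87.8
```

```bash
python3 -c "
from h import *
snap('w8')
print(toolpose()[0])
plan([515.7,-105.3,22],-108.2)
"
```

```text
[ 516.03352351 -105.18520376   85.44753034]
d_cm [ 0.021  6.345 -0.026] rot [ 0.0004  0.0447 -0.0001] rows~ 1.5
```

View pics/w8.png

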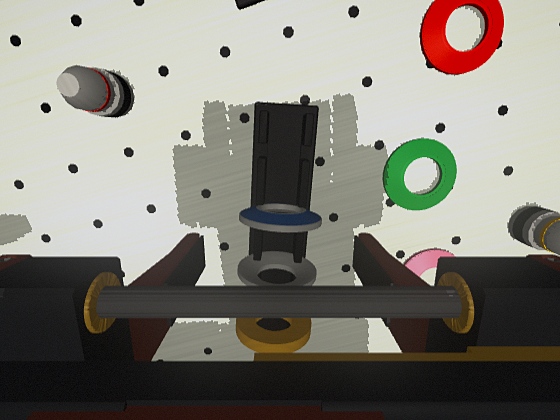

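Emit:
carry_out --delta_pos '[[0,3,0],[0,6.3,0],[0,6.3,0],[0,6.3,0],[0,6.3,0]]' --rotation '[[0,0.045,0],[0,0.045,0],[0,0.045,0],[0,0.045,0],[0,0.045,0]]'

```text
t: 9.27
ee_pos: [516.6, -105.4, 23.6]
orientation: [-1.04, 1.44, -1.441]
ft_force: [-0.1, 0.0, 0.8]
width: 87.9
```

```bash
python3 -c "
from h import *
C=loadcam('w8');a=np.load('pics/w8.npy');p=a[:3];R=Ro.from_rotvec(a[3:]).as_matrix()
A=onz(C,239,217,41);B=onz(C,322,219,41);print(R.T@(A-p),R.T@(B-p))
snap('w9');C=loadcam('w9')
"
```

```text
[-29.70659688  44.25303527   8.49015861] [30.66162502 44.24887801  7.02098379]
```

View pics/w9.png

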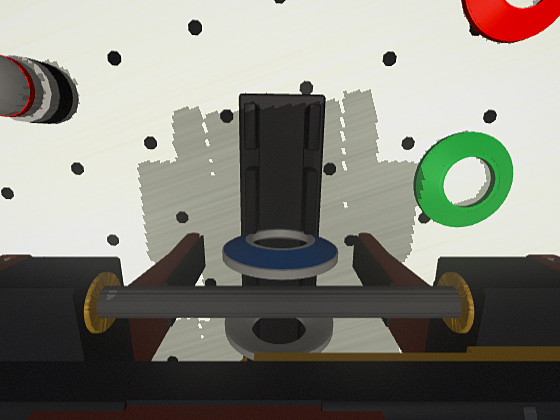

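Emit:
carry_out --delta_pos '[[0,0,0],[0,0,0],[0,0,0],[0,0,0],[0,0,0],[0,-3,0],[0,-7,0],[0,-11,0]]' --rotation '[[0,0,0],[0,0,0],[0,0,0],[0,0,0],[0,0,0],[0,0,0],[0,0,0],[0,0,0]]' --hand 255

```text
t: 9.98
ee_pos: [514.9, -105.1, 132.9]
orientation: [-1.042, 1.445, -1.44]
ft_force: [1.8, -0.4, -0.3]
width: 58.4
```

```bash
python3 -c "
from h import *
print(toolpose()[0],ctrl.get_obs()['width'])
plan([552,60,125],-1.4)
"
```

```text
[ 514.89841693 -105.09281875  132.92738157] 58.442811886961096
d_cm [-16.837   0.793  -1.688] rot [ 0.0027 -1.8675 -0.0031] rows~ 14.9
```

Emit:
carry_out --delta_pos '[[-16.8,0.8,-1.7],[-16.8,0.8,-1.7],[-16.8,0.8,-1.7],[-16.8,0.8,-1.7],[-16.8,0.8,-1.7],[-16.8,0.8,-1.7],[-16.8,0.8,-1.7],[-16.8,0.8,-1.7],[-16.8,0.8,-1.7],[-16.8,0.8,-1.7],[-16.8,0.8,-1.7],[-16.8,0.8,-1.7]]' --rotation '[[0,-1.867,0],[0,-1.867,0],[0,-1.867,0],[0,-1.867,0],[0,-1.867,0],[0,-1.867,0],[0,-1.867,0],[0,-1.867,0],[0,-1.867,0],[0,-1.867,0],[0,-1.867,0],[0,-1.867,0]]'

```text
t: 10.98
ee_pos: [552.8, 59.4, 124.6]
orientation: [-1.55, 0.303, -0.302]
ft_force: [1.1, -0.7, -0.5]
width: 58.7
```

```bash
python3 -c "
from h import *
plan([552,65,105.6],-1.4)
"
```

```text
d_cm [-0.283  1.895  0.492] rot [ 1.000e-04 -3.613e-01 -5.000e-04] rows~ 2.9
```

Emit:
carry_out --delta_pos '[[-0.28,1.9,0.5],[-0.28,1.9,0.5],[-0.28,1.9,0.5],[-0.28,1.9,0.5],[-0.28,1.9,0.5],[-0.28,1.9,0.5]]' --rotation '[[0,-0.361,0],[0,-0.361,0],[0,-0.361,0],[0,-0.361,0],[0,-0.361,0],[0,-0.361,0]]'

```text
t: 11.48
ee_pos: [552.5, 65.1, 105.8]
orientation: [-1.571, 0.027, -0.027]
ft_force: [0.1, -0.0, -0.8]
width: 58.4
```

```bash
python3 -c "
from h import *
snap('w10',crop=(180,380,0,270),s=2.2)
print(toolpose()[0]);plan([552.7,90,105.6],-1.4)
"
```

```text
[552.41920171  65.0729259  105.80566264]
d_cm [-0.056  0.021  2.492] rot [-0.     -0.0092  0.0002] rows~ 0.6
```

View pics/w10.png

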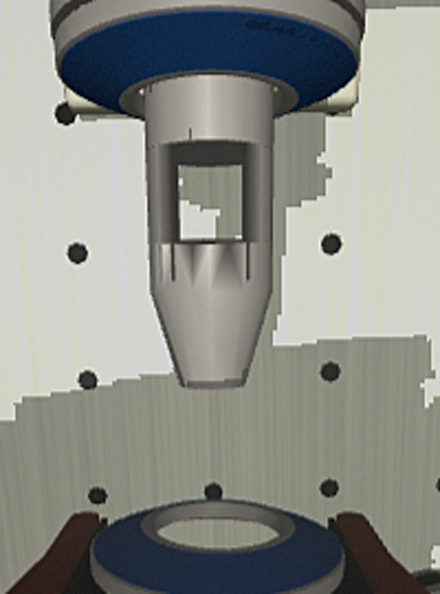

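```bash
python3 -c "
from h import *
plan([552.3,75,105.6],-1.4)
plan([554.05,146,105.6],-1.4)
"
```

```text
d_cm [-0.045  0.021  0.992] rot [-0.     -0.0092  0.0002] rows~ 0.2
d_cm [-0.109  0.021  8.094] rot [-0.     -0.0092  0.0002] rows~ 1.9
```

Emit:
carry_out --delta_pos '[[-0.04,0.02,1],[-0.06,0.02,3.5],[-0.09,0.02,6],[-0.11,0.02,8.1],[-0.11,0.02,8.1],[-0.11,0.02,8.1],[-0.11,0.02,8.1]]' --rotation '[[0,-0.009,0],[0,-0.009,0],[0,-0.009,0],[0,-0.009,0],[0,-0.009,0],[0,-0.009,0],[0,-0.009,0]]'

```text
t: 12.12
ee_pos: [553.5, 146.0, 105.4]
orientation: [-1.571, 0.017, -0.017]
ft_force: [0.2, 0.6, -1.2]
width: 58.6
```

Emit:
carry_out --delta_pos '[[0,0,0.3],[0,0,0.6],[0,0,0.6]]' --rotation '[[0,0,0],[0,0,0],[0,0,0]]'

```text
t: 12.37
ee_pos: [554.1, 151.9, 105.5]
orientation: [-1.571, 0.018, -0.018]
ft_force: [0.2, -0.5, -0.7]
width: 58.4
```

```bash
python3 -c "
from h import *
snap('w11',crop=(180,380,50,270),s=2.5)
print(toolpose()[0],ctrl.get_obs()['ft_force'])
"
```

```text
[554.02274159 151.78779636 105.51584401] [-0.4847649   0.27796353 -0.97222528]
```

View pics/w11.png

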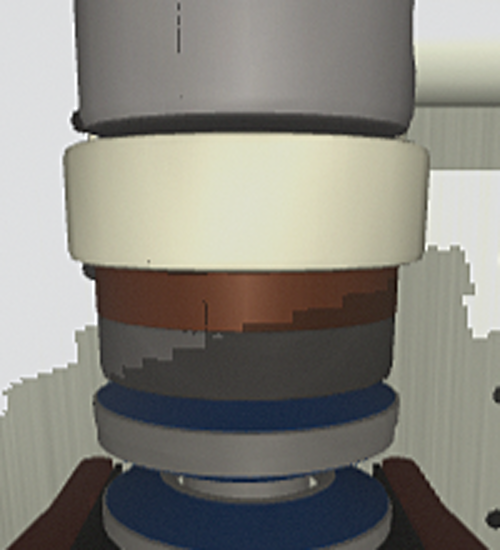

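Emit:
carry_out --delta_pos '[[0,0,0.15],[0,0,0.3],[0,0,0.3]]' --rotation '[[0,0,0],[0,0,0],[0,0,0]]'

```text
t: 12.67
ee_pos: [554.0, 155.2, 105.5]
orientation: [-1.571, 0.017, -0.017]
ft_force: [-0.3, -0.1, -1.2]
width: 58.5
```

Emit:
carry_out --delta_pos '[[0,0,0.2],[0,0,0.2],[0,0,0.2]]' --rotation '[[0,0,0],[0,0,0],[0,0,0]]'

```text
t: 12.92
ee_pos: [554.0, 156.7, 105.5]
orientation: [-1.571, 0.017, -0.017]
ft_force: [1.1, -4.6, 0.1]
width: 58.5
```

Emit:
carry_out --delta_pos '[[0,0,0],[0,0,0],[0,0,0],[0,0,0],[0,-3,0],[0,-7,0],[0,-7.5,-3],[0,-7.5,-3]]' --rotation '[[0,0,0],[0,0,0],[0,0,0],[0,0,0],[0,0,0],[0,0,0],[0,0,0],[0,0,0]]' --hand 0

```text
t: 13.58
ee_pos: [555.0, 125.3, 183.4]
orientation: [-1.571, 0.014, -0.021]
ft_force: [-0.1, -0.9, -0.7]
width: 87.8
```

```bash
python3 -c "
from h import *
snap('w12',crop=(180,380,50,270),s=2.5)
print(toolpose()[0],ctrl.get_obs()['ft_force'])
plan([477.7,-92.7,95],-108.2)
"
```

```text
[554.04038371 126.156298   181.90258603] [-0.31850525  0.12474642 -0.5185542 ]
d_cm [ -7.135   8.659 -22.065] rot [-2.8000e-03  1.8647e+00  1.2000e-03] rows~ 14.9
```

View pics/w12.png

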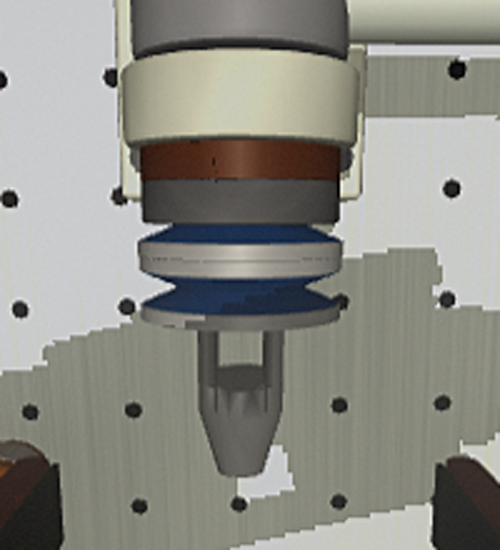

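Two discs are seated: rim to rim at (240,258), then domes together at (240,290). Going for the third.

Emit:
carry_out --delta_pos '[[-4,0,-8],[-7.1,3,-16],[-7.1,8.5,-22],[-7.1,8.5,-22],[-7.1,8.5,-22],[-7.1,8.5,-22],[-7.1,8.5,-22],[-7.1,8.5,-22],[-7.1,8.5,-22],[-7.1,8.5,-22],[-7.1,8.5,-22],[-7.1,8.5,-22]]' --rotation '[[0,0.12,0],[0,0.24,0],[0,1.865,0],[0,1.865,0],[0,1.865,0],[0,1.865,0],[0,1.865,0],[0,1.865,0],[0,1.865,0],[0,1.865,0],[0,1.865,0],[0,1.865,0]]'

```text
t: 14.63
ee_pos: [477.0, -90.7, 94.6]
orientation: [-1.234, 1.172, -1.169]
ft_force: [-1.7, 0.7, 0.4]
width: 87.9
```

```bash
python3 -c "
from h import *
print(toolpose()[0],ctrl.get_obs()['qvel'].round(2))
plan([477.7,-92.7,85],-108.2)
"
```

```text
[477.04854757 -90.74332242  94.55302975] [ 0.   -0.    0.    0.   -0.    1.49]
d_cm [0.2   0.955 0.056] rot [ 0.0017  0.3699 -0.0005] rows~ 3.0
```

Emit:
carry_out --delta_pos '[[0.2,0.95,0.05],[0.2,0.95,0.05],[0.2,0.95,0.05],[0.2,0.95,0.05],[0.2,0.95,0.05],[0.2,0.95,0.05]]' --rotation '[[0,0.375,0],[0,0.375,0],[0,0.375,0],[0,0.375,0],[0,0.375,0],[0,0.375,0]]'

```text
t: 15.13
ee_pos: [478.0, -92.9, 85.6]
orientation: [-1.045, 1.436, -1.435]
ft_force: [0.7, -0.4, -1.3]
width: 87.9
```

```bash
python3 -c "
from h import *
snap('w13')
print(toolpose()[0])
plan([477.7,-92.7,22.5],-108.2)
"
```

```text
[478.07061534 -93.00509477  85.73381989]
d_cm [-0.017  6.323 -0.042] rot [ 0.0004  0.0045 -0.0001] rows~ 1.5
```

View pics/w13.png

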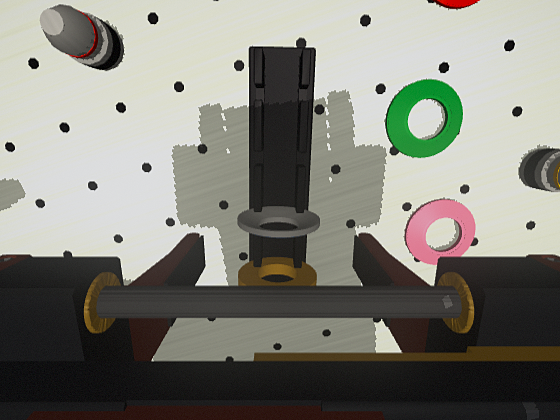

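Emit:
carry_out --delta_pos '[[0,3,0],[0,6.3,0],[0,6.3,0],[0,6.3,0]]' --rotation '[[0,0.0,0],[0,0.0,0],[0,0,0],[0,0,0]]'

```text
t: 15.52
ee_pos: [476.7, -92.9, 21.9]
orientation: [-1.047, 1.441, -1.435]
ft_force: [-0.2, -0.3, 0.5]
width: 88.0
```

Emit:
carry_out --delta_pos '[[0,0,0],[0,0,0],[0,0,0],[0,0,0],[0,0,0],[0,-3,0],[0,-7,0],[0,-10.5,0],[0,-10.5,0]]' --rotation '[[0,0,0],[0,0,0],[0,0,0],[0,0,0],[0,0,0],[0,0,0],[0,0,0],[0,0,0],[0,0,0]]' --hand 255

```text
t: 16.27
ee_pos: [482.0, -94.1, 134.0]
orientation: [-1.035, 1.43, -1.443]
ft_force: [0.9, -0.1, 0.0]
width: 58.6
```

```bash
python3 -c "
from h import *
print(toolpose()[0],ctrl.get_obs()['width'])
plan([552.1,65,110],-1.4)
"
```

```text
[481.9995502  -94.09413192 133.96868089] 58.56668153277909
d_cm [-17.298   2.432   1.692] rot [-0.0081 -1.8625  0.0089] rows~ 14.9
```

Emit:
carry_out --delta_pos '[[-17.4,1.9,2.1],[-17.4,1.9,2.1],[-17.4,1.9,2.1],[-17.4,1.9,2.1],[-17.4,1.9,2.1],[-17.4,1.9,2.1],[-17.4,1.9,2.1],[-17.4,1.9,2.1],[-17.4,1.9,2.1],[-17.4,1.9,2.1],[-17.4,1.9,2.1],[-17.4,1.9,2.1]]' --rotation '[[0,-1.863,0],[0,-1.863,0],[0,-1.863,0],[0,-1.863,0],[0,-1.863,0],[0,-1.863,0],[0,-1.863,0],[0,-1.863,0],[0,-1.863,0],[0,-1.863,0],[0,-1.863,0],[0,-1.863,0]]'

```text
t: 17.27
ee_pos: [551.8, 65.6, 108.5]
orientation: [-1.55, 0.299, -0.298]
ft_force: [-0.7, 0.4, -1.9]
width: 58.4
```

```bash
python3 -c "
from h import *
print(toolpose()[0])
plan([552.1,65,105.6],-1.4)
"
```

```text
[551.80039388  65.57132436 108.54861248]
d_cm [ 0.049  0.295 -0.042] rot [ 2.000e-04 -3.562e-01 -5.000e-04] rows~ 2.9
```

Emit:
carry_out --delta_pos '[[0.05,0.3,0],[0.05,0.3,0],[0.05,0.3,0],[0.05,0.3,0],[0.05,0.3,0],[0.05,0.3,0]]' --rotation '[[0,-0.352,0],[0,-0.352,0],[0,-0.352,0],[0,-0.352,0],[0,-0.352,0],[0,-0.352,0]]'

```text
t: 17.77
ee_pos: [552.5, 65.4, 105.8]
orientation: [-1.571, 0.03, -0.03]
ft_force: [0.2, -0.4, -0.2]
width: 58.5
```

```bash
python3 -c "
from h import *
snap('w14',crop=(180,380,0,270),s=2.2)
print(toolpose()[0]);plan([552.4,75,105.6],-1.4);plan([553.7,130,105.6],-1.4)
"
```

```text
[552.60085168  65.39138005 105.85266355]
d_cm [-0.056  0.025  0.959] rot [-0.     -0.013  -0.0001] rows~ 0.2
d_cm [-0.132  0.025  6.46 ] rot [-0.     -0.013  -0.0001] rows~ 1.5
```

View pics/w14.png

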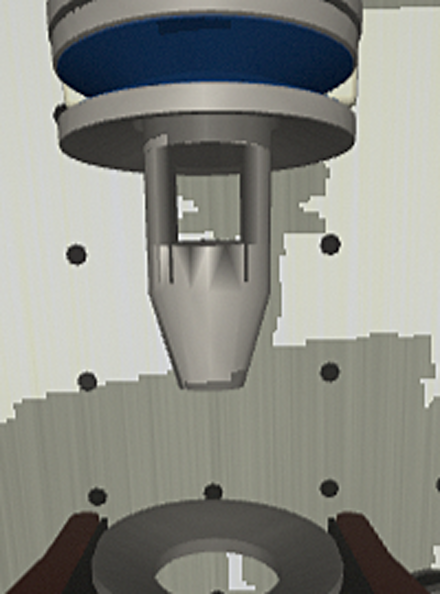

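Emit:
carry_out --delta_pos '[[-0.06,0.02,1],[-0.09,0.02,3.5],[-0.12,0.02,5.5],[-0.15,0.02,7.6],[-0.15,0.02,7.6],[-0.15,0.02,7.6],[-0.15,0.02,7.6]]' --rotation '[[0,-0.013,0],[0,-0.013,0],[0,-0.013,0],[0,-0.013,0],[0,-0.013,0],[0,-0.013,0],[0,-0.013,0]]'

```text
t: 18.4
ee_pos: [554.2, 142.3, 106.2]
orientation: [-1.57, 0.016, -0.018]
ft_force: [-0.6, 1.3, 3.3]
width: 58.4
```

Emit:
carry_out --delta_pos '[[0,0,0.3],[0,0,0.6],[0,0,0.7],[0,0,0.7]]' --rotation '[[0,0,0],[0,0,0],[0,0,0],[0,0,0]]'

```text
t: 18.73
ee_pos: [554.6, 147.0, 106.7]
orientation: [-1.572, 0.017, -0.019]
ft_force: [-0.1, -5.1, 9.2]
width: 58.8
```

Emit:
carry_out --delta_pos '[[0,0,0.15],[0,0,0.3],[0,0,0.3]]' --rotation '[[0,0,0],[0,0,0],[0,0,0]]'

```text
t: 18.98
ee_pos: [554.7, 150.6, 106.6]
orientation: [-1.571, 0.017, -0.019]
ft_force: [-0.9, -4.3, 8.9]
width: 58.3
```

```bash
python3 -c "
from h import *
snap('w15',crop=(180,380,50,270),s=2.5);snap('s15','scene',(270,360,130,230),6)
print(toolpose()[0],ctrl.get_obs()['ft_force'])
"
```

```text
[554.71067644 150.6466064  106.56915184] [-0.3443735  -3.94588807  8.30786653]
```

View pics/w15.png

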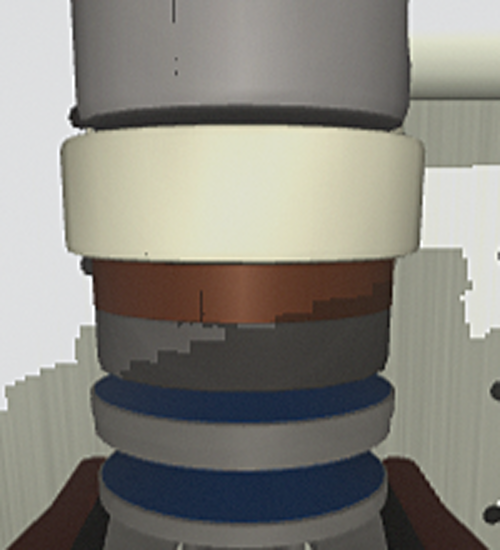

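View pics/s15.png

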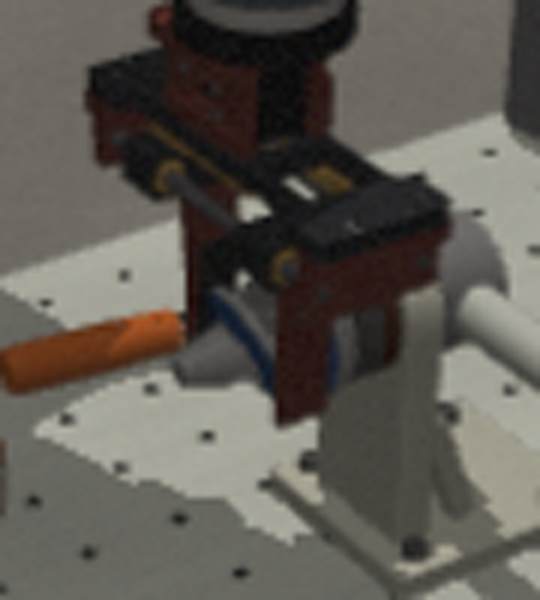

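Emit:
carry_out --delta_pos '[[0,0,0],[0,0,0],[0,0,0],[0,0,0],[0,0,-2],[0,0,-3.5],[0,0,-3.5]]' --rotation '[[0,0,0],[0,0,0],[0,0,0],[0,0,0],[0,0,0],[0,0,0],[0,0,0]]' --hand 0

```text
t: 19.67
ee_pos: [552.8, 114.7, 105.4]
orientation: [-1.571, 0.019, -0.017]
ft_force: [-0.4, 0.2, 1.1]
width: 87.5
```

```bash
python3 -c "
from h import *
snap('w16',crop=(180,380,50,270),s=2.5);snap('s16','scene',(270,360,130,230),6)
print(toolpose()[0],ctrl.get_obs()['ft_force'])
"
```

```text
[553.2708459  116.23853459 105.62882149] [-0.01573828  0.70144735  0.09611497]
```

View pics/w16.png

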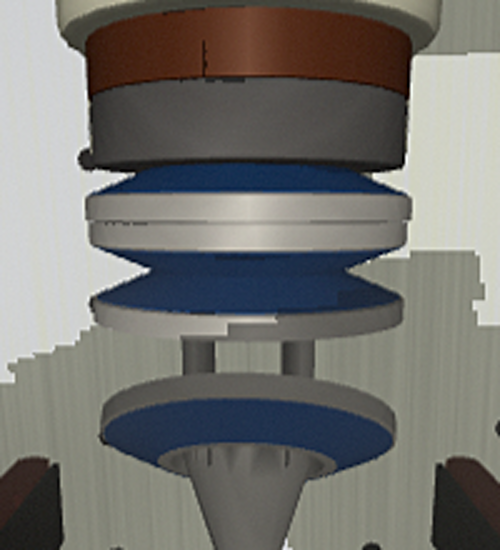

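View pics/s16.png

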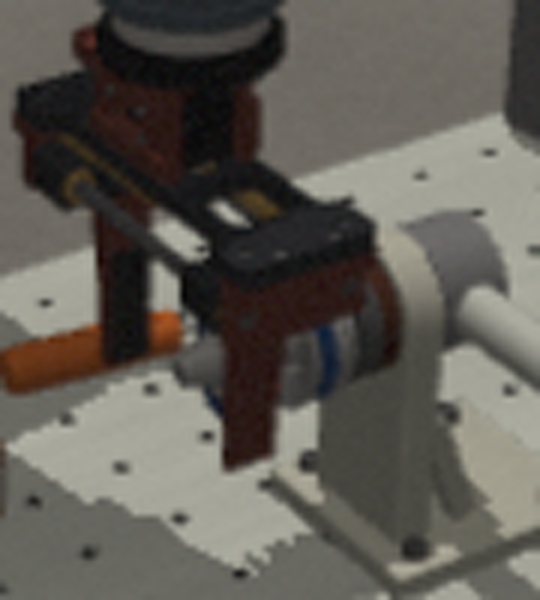

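Emit:
carry_out --delta_pos '[[0,0,-2.5],[0,0,-2.5],[0,0,-2.5],[0,0,-2.5],[0,0,-2.5]]' --rotation '[[0,0,0],[0,0,0],[0,0,0],[0,0,0],[0,0,0]]' --hand 135

```text
t: 20.18
ee_pos: [552.9, 92.3, 105.8]
orientation: [-1.57, 0.017, -0.017]
ft_force: [0.1, -0.2, 0.0]
width: 58.0
```

```bash
python3 -c "
from h import *
snap('w17',crop=(180,380,50,270),s=2.5);snap('s17','scene',(270,360,130,230),6)
print(toolpose()[0],ctrl.get_obs()['width'])
C=loadcam('w16')
for u,v in [(104,440),(397,440)]: print(onz(C,180+u/2.5,50+v/2.5,123))
"
```

```text
[552.81921308  92.18420742 105.78150266] 49.51546347781655
[524.64461916 137.19863374 123.        ]
[584.65590489 135.86035442 123.        ]
```

View pics/w17.png

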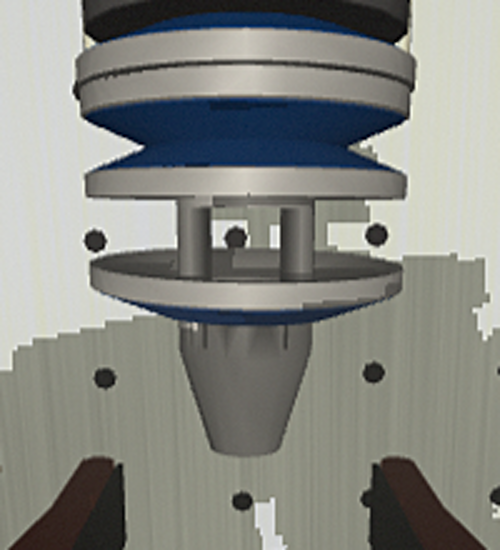

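View pics/s17.png

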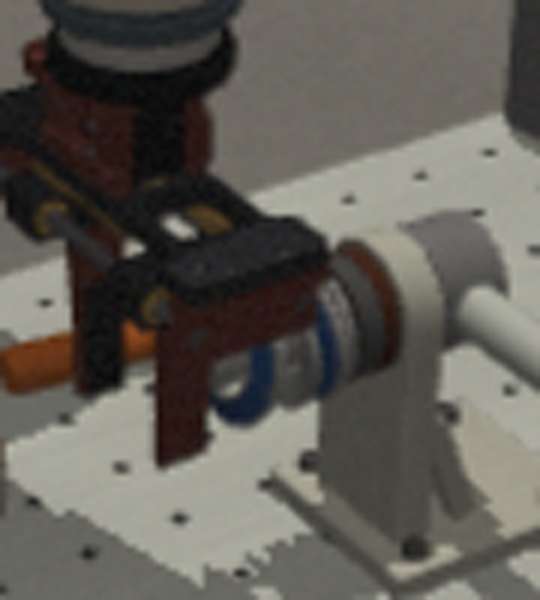

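Emit:
carry_out --delta_pos '[[0,0,1],[0,0,1.7],[0,0,2.2],[0,0,2.7],[0,0,3.2],[0,0,3.7],[0,0,3.7]]' --rotation '[[0,0,0],[0,0,0],[0,0,0],[0,0,0],[0,0,0],[0,0,0],[0,0,0]]'

```text
t: 20.87
ee_pos: [553.6, 129.3, 105.8]
orientation: [-1.571, 0.017, -0.017]
ft_force: [-0.1, -0.3, -0.4]
width: 41.1
```

```bash
python3 -c "
from h import *
snap('w18',crop=(180,380,50,270),s=2.5)
print(toolpose()[0],ctrl.get_obs()['width'])
"
```

```text
[553.62452634 128.92131628 105.7892818 ] 41.39545383738897
```

View pics/w18.png

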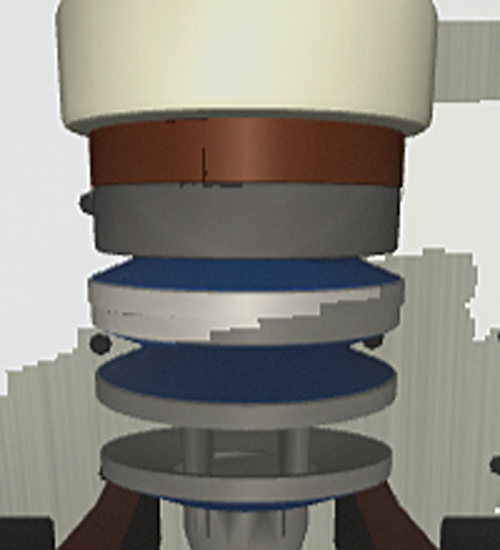

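Fingers are pushing the third disc along (rim at (246,465)); continuing.

Emit:
carry_out --delta_pos '[[0,0,0.4],[0,0,0.8],[0,0,1.2],[0,0,1.2]]' --rotation '[[0,0,0],[0,0,0],[0,0,0],[0,0,0]]'

```text
t: 21.25
ee_pos: [553.9, 141.0, 105.8]
orientation: [-1.571, 0.017, -0.017]
ft_force: [-0.4, -0.5, -0.5]
width: 41.2
```

Emit:
carry_out --delta_pos '[[0,0,0.2],[0,0,0.3],[0,0,0.3]]' --rotation '[[0,0,0],[0,0,0],[0,0,0]]'

```text
t: 21.5
ee_pos: [553.9, 143.2, 105.8]
orientation: [-1.571, 0.017, -0.017]
ft_force: [0.4, -2.0, 0.9]
width: 41.6
```

```bash
python3 -c "
from h import *
snap('w19',crop=(180,380,50,270),s=2.5)
print(toolpose()[0],ctrl.get_obs()['ft_force'])
"
```

```text
[553.92986064 143.25006752 105.79085284] [-0.65178914 -1.43787791  0.09408846]
```

View pics/w19.png

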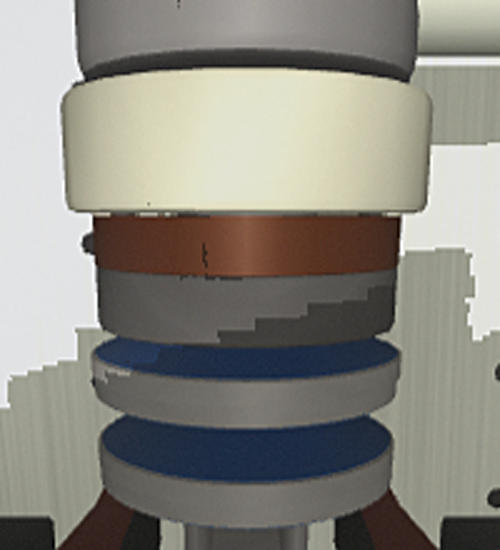

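Emit:
carry_out --delta_pos '[[0,0,0.15],[0,0,0.3],[0,0,0.3]]' --rotation '[[0,0,0],[0,0,0],[0,0,0]]'

```text
t: 21.8
ee_pos: [554.0, 145.4, 105.9]
orientation: [-1.572, 0.017, -0.017]
ft_force: [0.5, -7.6, 2.1]
width: 41.3
```

```bash
python3 -c "
from h import *
print(toolpose()[0],ctrl.get_obs()['ft_force'])
"
```

```text
[553.97477312 145.436331   105.86269428] [ 0.52652253 -7.59892936  2.11428896]
```

Emit:
carry_out --delta_pos '[[0,0,-2],[0,0,-3],[0,-4,-4],[0,-6,-5],[0,-6,-5],[0,-6,-5]]' --rotation '[[0,0,0],[0,0,0],[0,0,0],[0,0,0],[0,0,0],[0,0,0]]'

```text
t: 22.3
ee_pos: [553.7, 96.2, 166.9]
orientation: [-1.57, 0.016, -0.021]
ft_force: [0.6, 1.0, 0.7]
width: 41.1
```

```bash
python3 -c "
from h import *
print(ctrl.get_obs()['qvel'].round(2))
snap('w20',crop=(180,380,0,270),s=2.2)
print(toolpose()[0],ctrl.get_obs()['ft_force'])
"
```

```text
[ 0.02  0.03  0.03  0.   -0.01  0.  ]
[552.79789004  96.34646384 165.72336809] [ 0.40105825  0.60375851 -0.04698288]
```

View pics/w20.png

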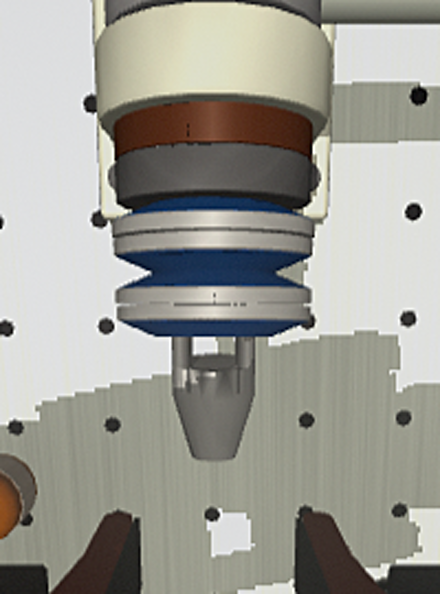

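```bash
python3 -c "
from h import *
plan([552,-395,190],22.8)
"
```

```text
d_cm [  1.049  -2.449 -49.122] rot [-3.000e-04 -4.209e-01  5.000e-04] rows~ 11.8
```

Emit:
carry_out --delta_pos '[[0,-2.4,-4],[1.05,-2.4,-49.1],[1.05,-2.4,-49.1],[1.05,-2.4,-49.1],[1.05,-2.4,-49.1],[1.05,-2.4,-49.1],[1.05,-2.4,-49.1],[1.05,-2.4,-49.1],[1.05,-2.4,-49.1],[1.05,-2.4,-49.1],[1.05,-2.4,-49.1],[1.05,-2.4,-49.1]]' --rotation '[[0,0,0],[0,-0.421,0],[0,-0.421,0],[0,-0.421,0],[0,-0.421,0],[0,-0.421,0],[0,-0.421,0],[0,-0.421,0],[0,-0.421,0],[0,-0.421,0],[0,-0.421,0],[0,-0.421,0]]' --hand 0

```text
t: 23.35
ee_pos: [551.8, -388.1, 187.6]
orientation: [-1.546, -0.312, 0.314]
ft_force: [0.7, 0.0, 1.2]
width: 88.0
```

Emit:
carry_out --delta_pos '[[0,0,0],[0,0,0]]' --rotation '[[0,0,0],[0,0,0]]'

```text
t: 23.52
ee_pos: [551.7, -388.1, 187.4]
orientation: [-1.546, -0.309, 0.312]
ft_force: [-0.4, -0.2, 0.3]
width: 87.9
```

```bash
python3 -c "
from h import *
snap('w21');print(toolpose())
im=cv2.imread('pics/w21_raw.png')[130:260,215:345]
cv2.imwrite('pics/w21c.png',cv2.resize(im,None,fx=4.5,fy=4.5,interpolation=cv2.INTER_CUBIC))
plan([552,-395,190],22.8)
"
```

```text
(array([ 551.72576907, -386.47730236,  187.55933522]), array([[ 0.92194345, -0.00249546, -0.38731646],
       [ 0.38732213,  0.00243821,  0.92194123],
       [-0.00135631, -0.99999391,  0.00321443]]))
d_cm [-0.305 -0.246 -0.796] rot [-0.0032 -0.0002 -0.0014] rows~ 0.2
```

View pics/w21.png

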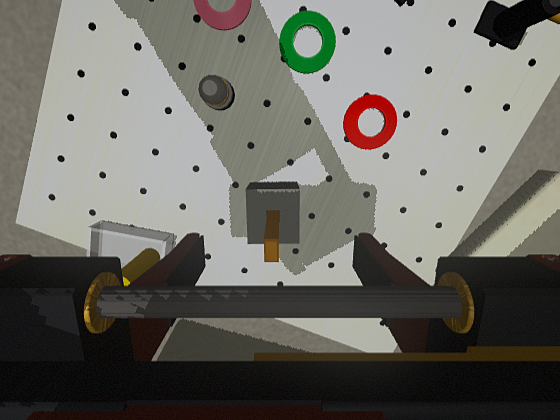

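View pics/w21c.png

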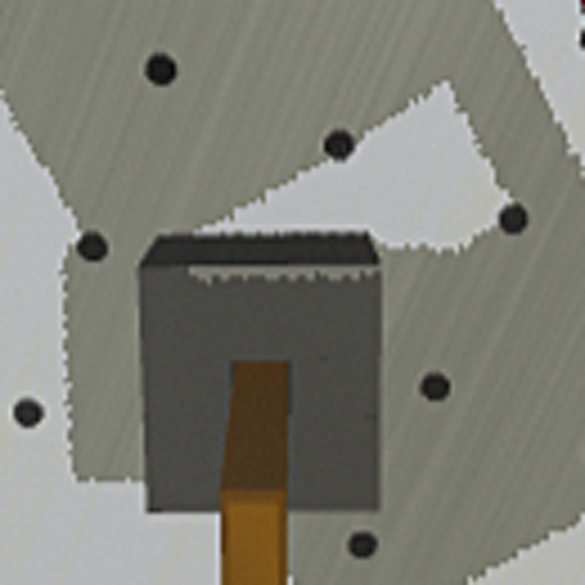

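```bash
python3 -c "
from h import *
im=cv2.imread('pics/w21_raw.png');h=cv2.cvtColor(im,cv2.COLOR_BGR2HSV)[225:275,250:295]
print((h[:,20,:]).tolist()[8:45])
C=loadcam('w21')
q=[onz(C,u,v,126) for u,v in [(263.9,238.4),(278.6,238.4),(264,262),(279.3,262)]]
print(np.round(q,1),np.linalg.norm(q[0]-q[1]),np.linalg.norm(q[2]-q[0]),np.mean(q,axis=0))
q=[onz(C,215+u/4.5,130+v/4.5,50) for u,v in [(140,264),(380,266),(380,510),(148,512)]];print(np.round(q,1),np.mean(q,axis=0))
for i,j in [(1,0),(2,3),(0,3),(1,2)]: d=q[i]-q[j];print(np.linalg.norm(d),np.degrees(np.arctan2(d[1],d[0])))
"
```

```text
[[16, 158, 71], [17, 154, 76], [16, 141, 74], [17, 157, 73], [15, 141, 74], [17, 158, 76], [15, 182, 98], [17, 184, 101], [17, 188, 110], [18, 202, 125], [18, 195, 127], [18, 200, 125], [18, 212, 124], [17, 195, 127], [18, 208, 125], [17, 198, 126], [17, 195, 127], [18, 199, 127], [18, 200, 125], [18, 204, 126], [18, 197, 124], [18, 197, 123], [18, 203, 122], [17, 195, 124], [18, 196, 122], [17, 192, 122], [17, 192, 122], [17, 206, 120], [17, 233, 106], [30, 7, 172], [40, 8, 188], [38, 6, 183], [53, 6, 184], [60, 1, 183], [36, 7, 183], [30, 8, 182], [35, 8, 182]]
[[ 546.8 -404.9  126. ]
 [ 557.7 -400.3  126. ]
 [ 554.6 -423.8  126. ]
 [ 566.1 -418.9  126. ]] 11.7918305570446 20.43325760150816 [ 556.29926837 -411.96028436  126.        ]
[[ 516.4 -388.5   50. ]
 [ 567.2 -367.6   50. ]
 [ 591.1 -422.    50. ]
 [ 540.  -444.    50. ]] [ 553.66539611 -405.51322449   50.        ]
54.98435323863983 22.259562906411773
55.69425311098389 23.27990641885997
60.341415504348525 113.02863170008462
59.36344214746582 113.71808575558924
```

```bash
python3 -c "
from h import *
plan([556.2,-412.5,160],22.9)
plan([556.2,-412.5,96],22.9)
"
```

```text
d_cm [-0.592  2.748 -2.581] rot [-0.0032 -0.002  -0.0014] rows~ 0.9
d_cm [-0.583  9.148 -2.602] rot [-0.0032 -0.002  -0.0014] rows~ 2.3
```

Emit:
carry_out --delta_pos '[[-0.59,2.5,-2.6],[-0.59,2.7,-2.6],[-0.59,6,-2.6],[-0.59,9.1,-2.6],[-0.59,9.1,-2.6],[-0.59,9.1,-2.6]]' --rotation '[[-0.003,-0.002,-0.001],[-0.003,-0.002,-0.001],[-0.003,-0.002,-0.001],[-0.003,-0.002,-0.001],[-0.003,-0.002,-0.001],[-0.003,-0.002,-0.001]]'

```text
t: 24.07
ee_pos: [556.3, -410.5, 96.9]
orientation: [-1.546, -0.314, 0.317]
ft_force: [0.2, 0.1, 1.1]
width: 87.2
```

```bash
python3 -c "
from h import *
snap('w22');print(toolpose()[0]);plan([556.2,-412.5,96],22.9)
snap('s22','scene',(50,150,240,330),6)
"
```

```text
[ 557.54099667 -411.8029935    98.95923136]
d_cm [-0.151  0.296 -0.011] rot [0.0017 0.0027 0.0005] rows~ 0.1
```

View pics/w22.png

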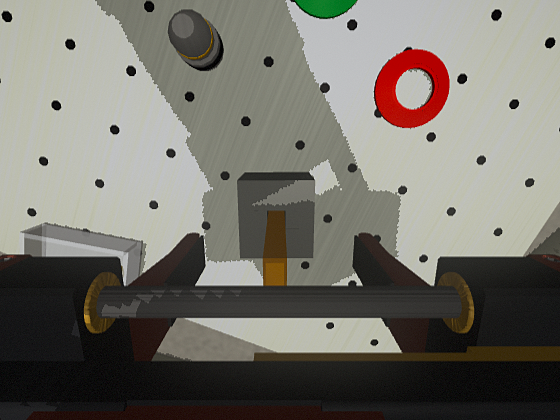

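View pics/s22.png

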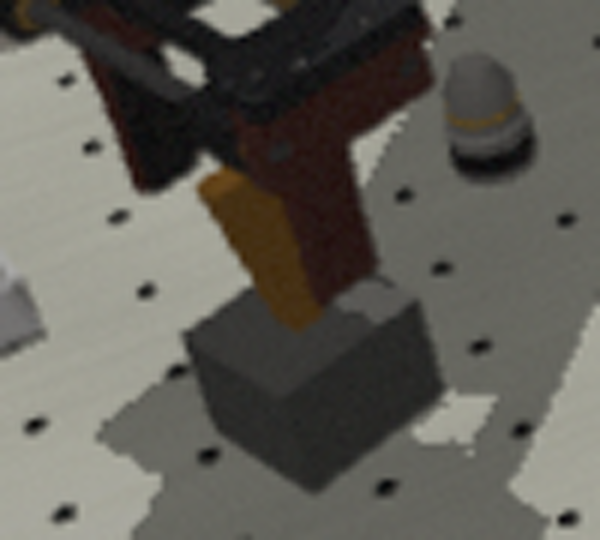

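Emit:
carry_out --delta_pos '[[-0.15,0.1,0],[-0.15,0.1,0],[-0.15,0.1,0]]' --rotation '[[0,0,0],[0,0,0],[0,0,0]]'

```text
t: 24.42
ee_pos: [556.4, -414.3, 99.3]
orientation: [-1.552, -0.317, 0.312]
ft_force: [0.2, -0.7, 0.7]
width: 87.9
```

Emit:
carry_out --delta_pos '[[0,0,0],[0,0,0],[0,0,0],[0,0,0],[0,0,0],[0,0,0],[0,0,0],[0,0,0],[0,0,0],[0,0,0]]' --rotation '[[0,0,0],[0,0,0],[0,0,0],[0,0,0],[0,0,0],[0,0,0],[0,0,0],[0,0,0],[0,0,0],[0,0,0]]' --hand 255

```text
t: 25.25
ee_pos: [555.9, -413.9, 97.7]
orientation: [-1.551, -0.316, 0.313]
ft_force: [0.7, 0.6, 0.1]
width: 24.8
```

Emit:
carry_out --delta_pos '[[0,0,0],[0,0,0],[0,0,0],[0,0,0]]' --rotation '[[0,0,0],[0,0,0],[0,0,0],[0,0,0]]'

```text
t: 25.58
ee_pos: [555.9, -413.9, 97.7]
orientation: [-1.551, -0.316, 0.313]
ft_force: [-0.0, 0.9, 0.1]
width: 11.8
```

```bash
python3 -c "
from h import *
print(toolpose(),ctrl.get_obs()['ft_force'],ctrl.get_obs()['width'])
plan([556,-413,190],23.1)
"
```

```text
(array([ 555.87193553, -413.87492945,   97.72040275]), array([[ 0.92066783,  0.0020823 , -0.39034141],
       [ 0.39034565, -0.00231869,  0.92066547],
       [ 0.00101202, -0.99999514, -0.00294756]])) [-0.04349018  0.92872156  0.07379669] 11.771552435779824
d_cm [ 0.055 -9.228  0.048] rot [ 0.0029 -0.0022  0.001 ] rows~ 2.2
```

Emit:
carry_out --delta_pos '[[0,-3,0],[0,-6,0],[0,-10,0],[0,-14,0],[0,-16,0],[0,-16,0],[0,-16,0]]' --rotation '[[0,0,0],[0,0,0],[0.003,-0.002,0.001],[0.003,-0.002,0.001],[0.003,-0.002,0.001],[0.003,-0.002,0.001],[0.003,-0.002,0.001]]'

```text
t: 26.17
ee_pos: [555.8, -413.8, 258.6]
orientation: [-1.549, -0.317, 0.315]
ft_force: [0.1, 0.2, -2.5]
width: 11.7
```

```bash
python3 -c "
from h import *
snap('w23',crop=(180,380,150,290),s=3.5);print(toolpose()[0],ctrl.get_obs()['width'])
snap('s23','scene',(50,170,170,330),4)
plan([553,120,262],-1.4)
"
```

```text
[ 554.90068462 -413.11345256  256.58422118] 11.77415166887326
d_cm [20.752 -0.54  49.072] rot [-0.0025  0.4274 -0.0023] rows~ 12.8
```

View pics/w23.png

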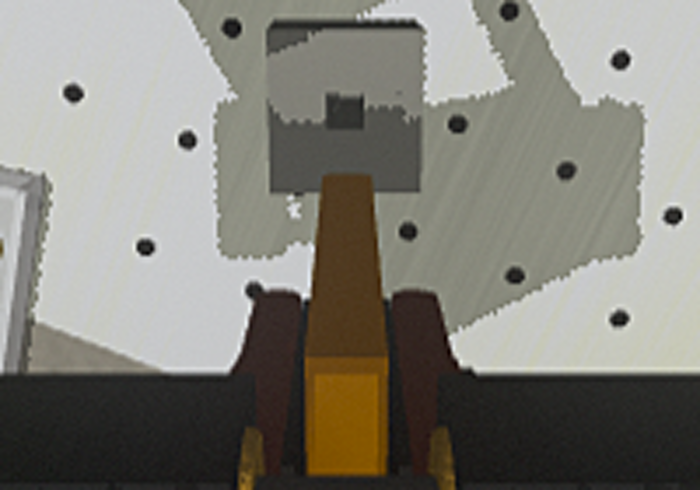

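View pics/s23.png

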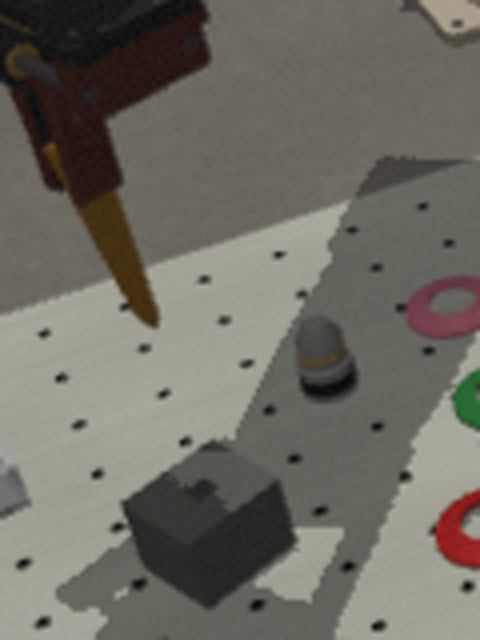

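```bash
python3 -c "
from h import *
C=loadcam('w23');a=np.load('pics/w23.npy');p=a[:3];R=Ro.from_rotvec(a[3:]).as_matrix()
for l,r,v,yt in [(306,388,357,-28.3),(308,385,320,-28.3),(322,372,175,91.7),(322,372,175,88)]:
    for u in (l,r): print(np.round(R.T@(onz(C,180+u/3.5,150+v/3.5,p[2]-yt)-p),1),end=' ')
    print()
"
```

```text
[ -4.5 -28.3  11.8] [  6.8 -28.3  11.8] 
[ -4.2 -28.3  17.2] [  6.4 -28.3  17.2] 
[-4.9 91.7 11.2] [ 7.7 91.7 11.2] 
[-4.8 88.  12. ] [ 7.6 88.  12. ]
```

```bash
python3 -c "
from h import *
plan([553.85,139.5,258],-1.4)
"
```

```text
d_cm [21.596 -0.137 50.832] rot [-0.0025  0.4274 -0.0023] rows~ 13.2
```

Emit:
carry_out --delta_pos '[[21.6,-0.2,50.8],[21.6,-0.2,50.8],[21.6,-0.2,50.8],[21.6,-0.2,50.8],[21.6,-0.2,50.8],[21.6,-0.2,50.8],[21.6,-0.2,50.8],[21.6,-0.2,50.8],[21.6,-0.2,50.8],[21.6,-0.2,50.8],[21.6,-0.2,50.8],[21.6,-0.2,50.8]]' --rotation '[[0,0.427,0],[0,0.427,0],[0,0.427,0],[0,0.427,0],[0,0.427,0],[0,0.427,0],[0,0.427,0],[0,0.427,0],[0,0.427,0],[0,0.427,0],[0,0.427,0],[0,0.427,0]]'

```text
t: 27.27
ee_pos: [553.3, 88.2, 257.2]
orientation: [-1.571, 0.022, -0.016]
ft_force: [0.0, -0.6, -2.2]
width: 11.9
```

```bash
python3 -c "
from h import *
plan([553.85,139.5,258],-1.4)
"
```

```text
d_cm [-0.072 -0.087  5.125] rot [ 0.0007  0.0004 -0.0041] rows~ 1.2
```

Emit:
carry_out --delta_pos '[[-0.05,-0.05,2.5],[-0.07,-0.08,4.5],[-0.07,-0.08,5.0],[-0.07,-0.08,5.0],[-0.07,-0.08,5.0],[-0.07,-0.08,5.0]]' --rotation '[[0,0,0],[0,0,0],[0,0,0],[0,0,0],[0,0,0],[0,0,0]]'

```text
t: 27.77
ee_pos: [555.1, 135.2, 259.4]
orientation: [-1.571, 0.021, -0.018]
ft_force: [-0.3, 0.7, -1.6]
width: 11.9
```

```bash
python3 -c "
from h import *
snap('w24',crop=(180,380,130,290),s=4);print(toolpose(),ctrl.get_obs()['width'])
snap('s24','scene',(270,390,100,250),4)
plan([553.85,139.5,258],-1.4)
"
```

```text
(array([555.30428505, 135.10080891, 259.69270506]), array([[ 9.99675561e-01, -1.24682240e-03,  2.54404790e-02],
       [-2.54411745e-02, -5.45112700e-04,  9.99676172e-01],
       [-1.23255071e-03, -9.99999074e-01, -5.76656471e-04]])) 11.908785064666276
d_cm [-0.173  0.199  0.429] rot [ 0.0004 -0.0012 -0.0007] rows~ 0.1
```

View pics/w24.png

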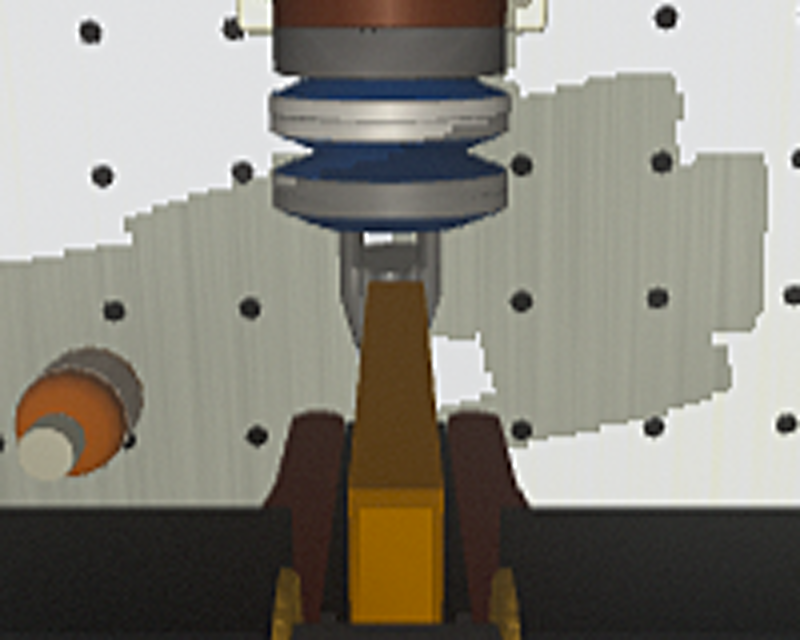

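View pics/s24.png

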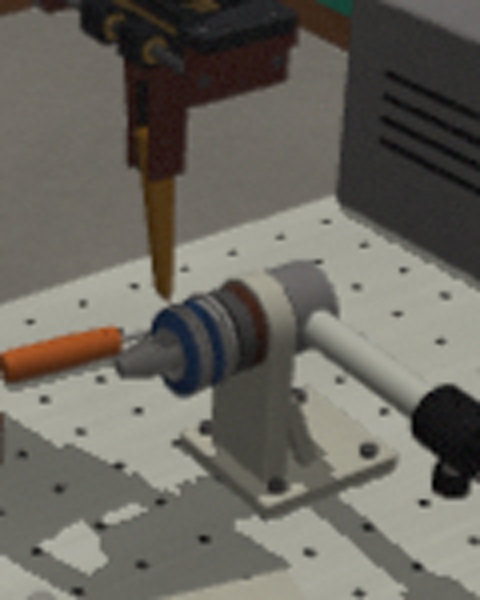

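```bash
python3 -c "
from h import *
C=loadcam('w24');a=np.load('pics/w24.npy');p=a[:3]
zt=p[2]-91.7
def w(u,v,z): return onz(C,180+u/4,130+v/4,z)
print('tip',w(368,282,zt),w(423,282,zt))
print('top',w(349,488,p[2]+28.3),w(444,488,p[2]+28.3))
print('spindle',w(341,250,125),w(440,250,125))
print('slot',w(364,245,138),w(419,245,138), 'slot outer', w(391,277,138),'hub', w(391,231,138))
print('disc C rim',w(273,200,124),w(508,200,124))
im=cv2.imread('pics/w24_raw.png')[180:215,250:305];cv2.imwrite('pics/w24d.png',cv2.resize(im,None,fx=12,fy=12,interpolation=cv2.INTER_CUBIC))
"
```

```text
tip [549.98745722 146.25963712 167.6801116 ] [562.10744431 145.96974074 167.6801116 ]
top [550.49150844 147.41761192 287.6801116 ] [562.01054125 147.14557439 287.6801116 ]
spindle [542.06104806 145.31634866 125.        ] [567.38191863 144.70957218 125.        ]
slot [548.40280993 148.93885031 138.        ] [561.83761661 148.61681249 138.        ] slot outer [554.7990155  140.78405403 138.        ] hub [555.08468321 152.24534809 138.        ]
disc C rim [525.19344713 158.45081385 124.        ] [584.86939878 157.01668032 124.        ]
```

View pics/w24d.png

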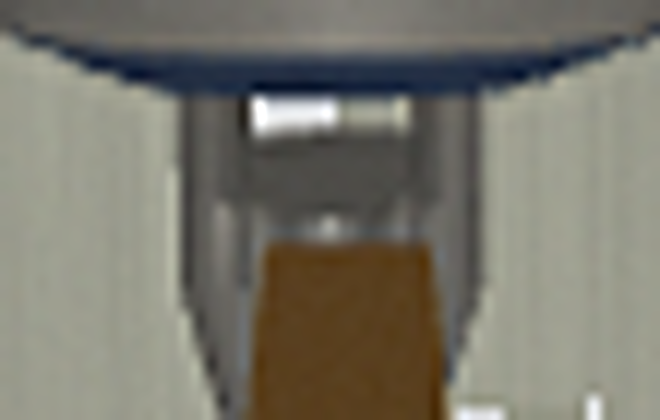

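```bash
python3 -c "
from h import *
plan([554.05,140.3,236],-1.4)
"
```

```text
d_cm [-0.153  2.399  0.51 ] rot [ 0.0004 -0.0012 -0.0007] rows~ 0.6
```

Emit:
carry_out --delta_pos '[[-0.15,0,0.5],[-0.15,1.5,0.5],[-0.15,2.4,0.5],[-0.15,2.4,0.5],[-0.15,2.4,0.5],[-0.15,2.4,0.5]]' --rotation '[[0,0,0],[0,0,0],[0,0,0],[0,0,0],[0,0,0],[0,0,0]]'

```text
t: 28.37
ee_pos: [554.4, 141.4, 236.6]
orientation: [-1.571, 0.019, -0.019]
ft_force: [0.5, 0.8, -0.9]
width: 11.9
```

```bash
python3 -c "
from h import *
snap('w25',crop=(230,330,150,230),s=8);print(toolpose(),ctrl.get_obs()['ft_force'])
snap('s25','scene',(290,350,120,200),8)
plan([554.05,140.3,236],-1.4)
"
```

```text
(array([554.51872061, 141.46878487, 236.85812769]), array([[ 9.99706739e-01,  6.88010927e-04,  2.42066728e-02],
       [-2.42067856e-02,  1.56204483e-04,  9.99706961e-01],
       [ 6.84028122e-04, -9.99999751e-01,  1.72813207e-04]])) [ 0.04431524 -0.20322554 -1.50357308]
d_cm [-0.047  0.092 -0.126] rot [-0.0002  0.0004  0.0009] rows~ 0.0
```

View pics/w25.png

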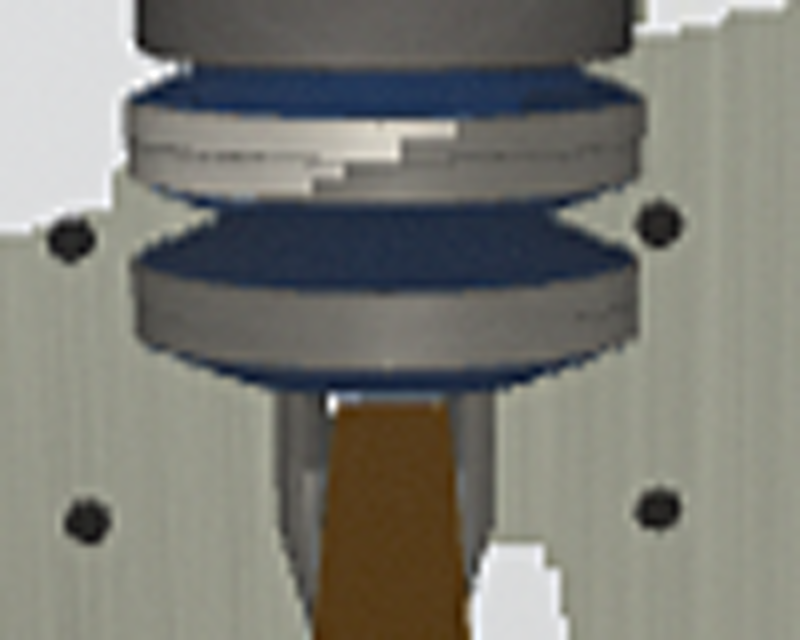

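View pics/s25.png

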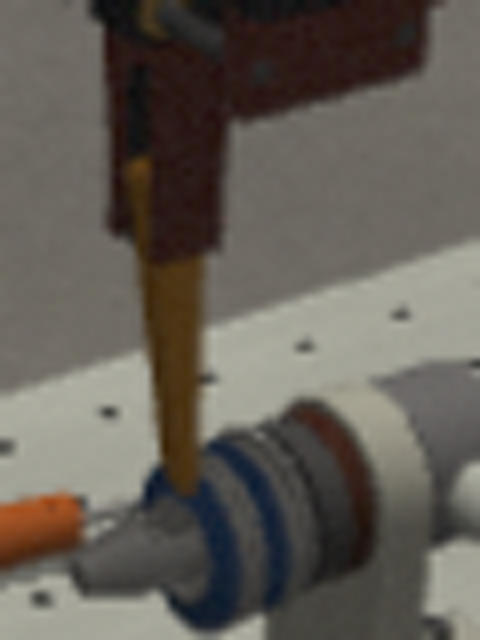

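```bash
python3 -c "
from h import *
C=loadcam('w25');a=np.load('pics/w25.npy');p=a[:3]
def w(u,v,z): return onz(C,230+u/8,150+v/8,z)
print('tip',w(333,402,p[2]-91.7),w(448,402,p[2]-91.7),'hub',w(390,392,138),'sp',w(278,430,125),w(497,430,125))
"
```

```text
tip [549.08688012 152.75314372 144.94582164] [561.75565286 152.45392598 144.94582164] hub [555.36478449 152.22598202 138.        ] sp [541.855327   145.09163426 125.        ] [567.95882415 144.47498653 125.        ]
```

Emit:
carry_out --delta_pos '[[-0.04,0,-0.13],[-0.04,0,-0.13],[-0.04,0.5,-0.13],[-0.04,1,-0.13],[-0.04,1,-0.13]]' --rotation '[[0,0,0],[0,0,0],[0,0,0],[0,0,0],[0,0,0]]'

```text
t: 28.88
ee_pos: [553.0, 140.0, 225.1]
orientation: [-1.571, 0.02, -0.017]
ft_force: [-0.0, 0.2, -2.4]
width: 11.9
```

```bash
python3 -c "
from h import *
snap('w26',crop=(230,330,150,230),s=8);print(toolpose()[0],ctrl.get_obs()['ft_force'])
"
```

```text
[553.18888195 140.0319008  225.48327559] [-0.04300622 -0.44530359 -1.2763212 ]
```

View pics/w26.png

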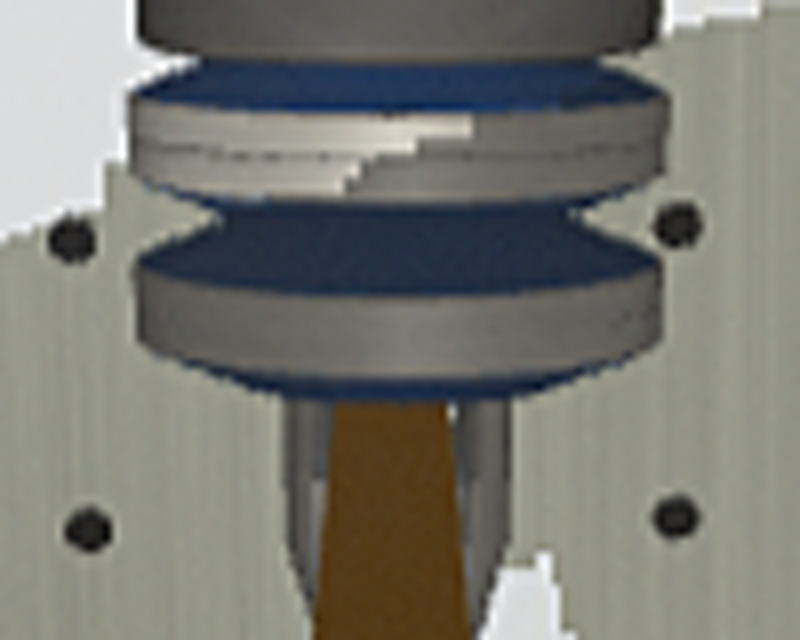

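Emit:
carry_out --delta_pos '[[0.05,0,0],[0.05,0.5,0],[0.05,1,0],[0.05,1.5,0],[0.05,2,0],[0.05,2,0]]' --rotation '[[0,0,0],[0,0,0],[0,0,0],[0,0,0],[0,0,0],[0,0,0]]'

```text
t: 29.43
ee_pos: [553.5, 140.1, 204.9]
orientation: [-1.571, 0.02, -0.017]
ft_force: [0.2, 0.4, -1.6]
width: 11.9
```

```bash
python3 -c "
from h import *
snap('w27',crop=(230,330,150,230),s=8);print(toolpose()[0],ctrl.get_obs()['ft_force'],ctrl.get_obs()['moment'])
snap('s27','scene',(290,350,120,200),8)
"
```

```text
[553.75600996 140.15232519 205.47792338] [-0.56882246 -0.12542917 -0.86377999] [-0.02872157 -0.04867621 -0.01033348]
```

View pics/w27.png

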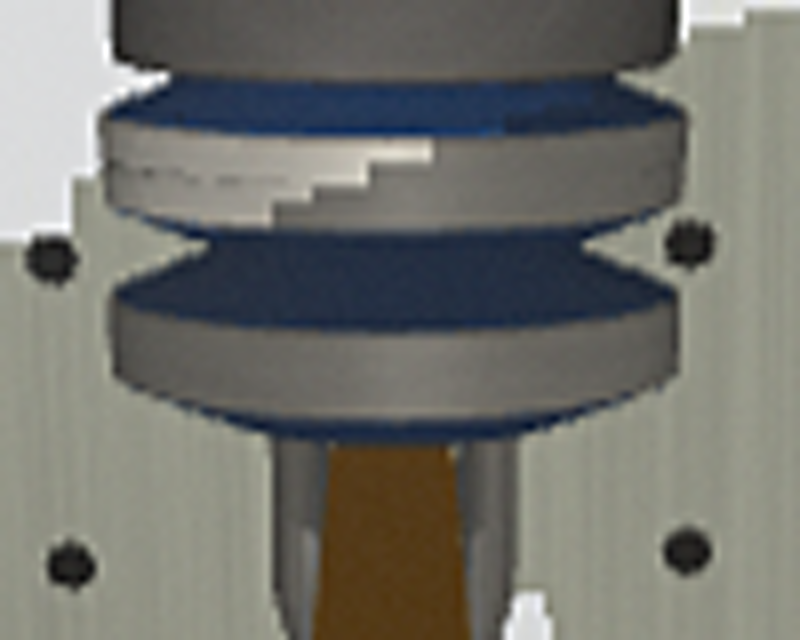

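View pics/s27.png

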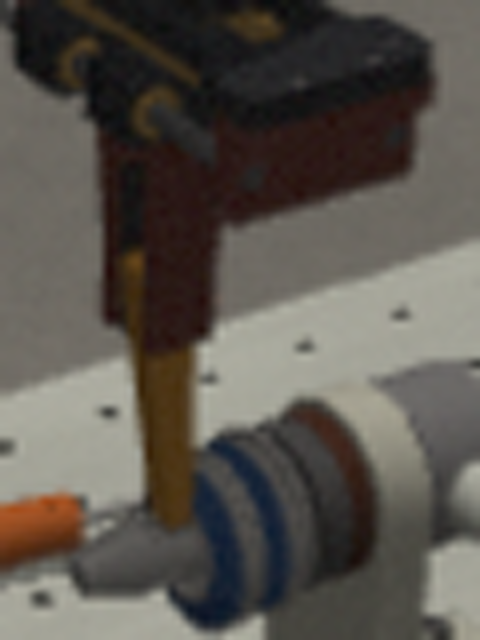

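Emit:
carry_out --delta_pos '[[0.03,0.4,0],[0.03,0.8,0],[0.03,1.2,0],[0.03,1.2,0]]' --rotation '[[0,0,0],[0,0,0],[0,0,0],[0,0,0]]'

```text
t: 29.87
ee_pos: [554.3, 140.3, 193.5]
orientation: [-1.57, 0.019, -0.019]
ft_force: [-0.7, 0.8, -1.5]
width: 11.8
```

Emit:
carry_out --delta_pos '[[0,0.2,0],[0,0.4,0],[0,0.4,0]]' --rotation '[[0,0,0],[0,0,0],[0,0,0]]'

```text
t: 30.12
ee_pos: [554.6, 140.6, 190.2]
orientation: [-1.57, 0.019, -0.019]
ft_force: [-0.4, 2.1, -2.2]
width: 12.2
```

Emit:
carry_out --delta_pos '[[0,0.1,0.05],[0,0.3,0.08],[0,0.4,0.08],[0,0.4,0.08]]' --rotation '[[0,0,0],[0,0,0],[0,0,0],[0,0,0]]'

```text
t: 30.45
ee_pos: [554.7, 141.2, 186.5]
orientation: [-1.57, 0.019, -0.019]
ft_force: [-0.9, 3.0, 1.8]
width: 11.8
```

Emit:
carry_out --delta_pos '[[0,0.1,0.02],[0,0.3,0.04],[0,0.4,0.05],[0,0.4,0.05]]' --rotation '[[0,0,0],[0,0,0],[0,0,0],[0,0,0]]'

```text
t: 30.78
ee_pos: [554.7, 141.7, 182.4]
orientation: [-1.57, 0.019, -0.019]
ft_force: [-1.6, 2.6, 3.3]
width: 11.9
```

Emit:
carry_out --delta_pos '[[0,0.2,0.02],[0,0.4,0.05],[0,0.6,0.07],[0,0.8,0.1],[0,0.8,0.1]]' --rotation '[[0,0,0],[0,0,0],[0,0,0],[0,0,0],[0,0,0]]'

```text
t: 31.2
ee_pos: [554.7, 142.9, 174.5]
orientation: [-1.57, 0.019, -0.019]
ft_force: [-2.3, 3.1, 4.1]
width: 11.7
```

```bash
python3 -c "
from h import *
snap('w28',crop=(210,350,140,270),s=5.5);print(toolpose()[0],ctrl.get_obs()['ft_force'],ctrl.get_obs()['moment'])
snap('s28','scene',(290,350,120,200),8)
"
```

```text
[554.68601563 142.86482857 174.51749977] [-2.17151008  4.35206519  3.98563478] [ 6.99575486e-01  4.30465676e-01 -2.98448691e-04]
```

View pics/w28.png

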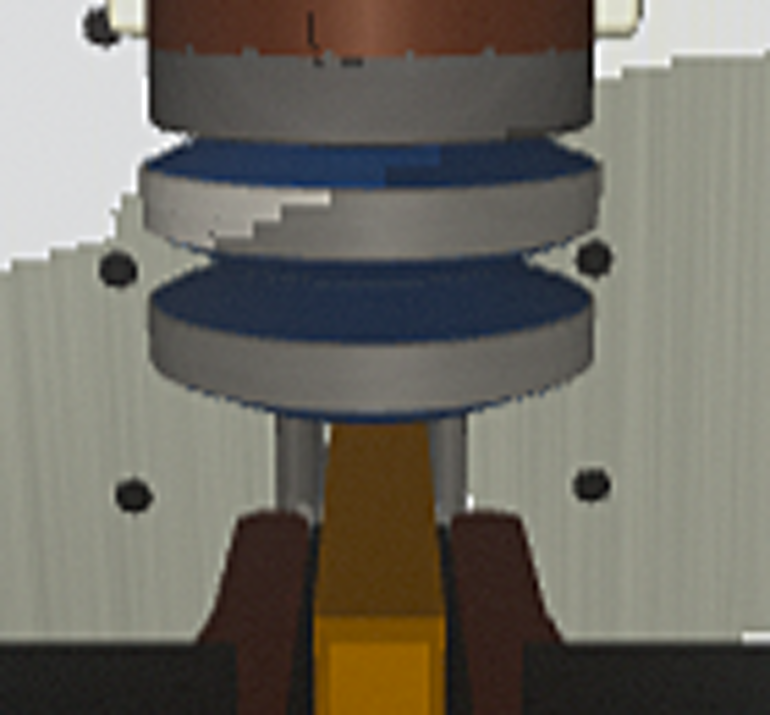

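View pics/s28.png

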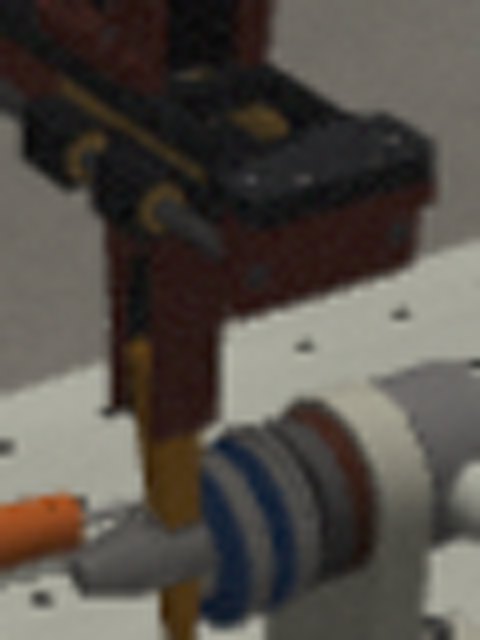

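Emit:
carry_out --delta_pos '[[-0.03,0.2,0.02],[-0.05,0.4,0.05],[-0.05,0.6,0.07],[-0.05,0.8,0.1],[-0.05,0.8,0.1]]' --rotation '[[0,0,0],[0,0,0],[0,0,0],[0,0,0],[0,0,0]]'

```text
t: 31.72
ee_pos: [554.7, 144.0, 166.9]
orientation: [-1.57, 0.018, -0.02]
ft_force: [-1.8, 4.0, 6.0]
width: 11.9
```

```bash
python3 -c "
from h import *
print(toolpose()[0],ctrl.get_obs()['ft_force'],ctrl.get_obs()['moment'])
"
```

```text
[554.6706693  143.9845084  166.87120398] [-1.78293287  3.95500676  6.01883978] [0.70814605 0.32029411 0.05313129]
```

Emit:
carry_out --delta_pos '[[-0.03,0.2,0.02],[-0.04,0.4,0.05],[-0.04,0.5,0.06],[-0.04,0.5,0.06]]' --rotation '[[0,0,0],[0,0,0],[0,0,0],[0,0,0]]'

```text
t: 32.05
ee_pos: [554.7, 144.6, 162.4]
orientation: [-1.57, 0.017, -0.021]
ft_force: [-2.3, 4.6, 10.0]
width: 12.1
```

Emit:
carry_out --delta_pos '[[0,0.2,0.02],[0,0.4,0.05],[0,0.4,0.05]]' --rotation '[[0,0,0],[0,0,0],[0,0,0]]'

```text
t: 32.3
ee_pos: [554.8, 145.2, 158.9]
orientation: [-1.57, 0.017, -0.021]
ft_force: [-3.6, 4.1, 14.6]
width: 11.7
```

Emit:
carry_out --delta_pos '[[0,0.1,0.01],[0,0.2,0.03],[0,0.2,0.03]]' --rotation '[[0,0,0],[0,0,0],[0,0,0]]'

```text
t: 32.55
ee_pos: [554.8, 145.4, 157.4]
orientation: [-1.57, 0.017, -0.021]
ft_force: [-5.5, 3.8, 19.3]
width: 11.9
```

```bash
python3 -c "
from h import *
snap('w29',crop=(210,350,140,270),s=5.5);print(toolpose()[0],ctrl.get_obs()['ft_force'],ctrl.get_obs()['moment'])
snap('s29','scene',(290,350,120,200),8)
"
```

```text
[554.76266062 145.38842388 157.43341001] [-4.23205176  3.20947486 19.5060808 ] [0.44099911 1.10151962 0.01106144]
```

View pics/w29.png

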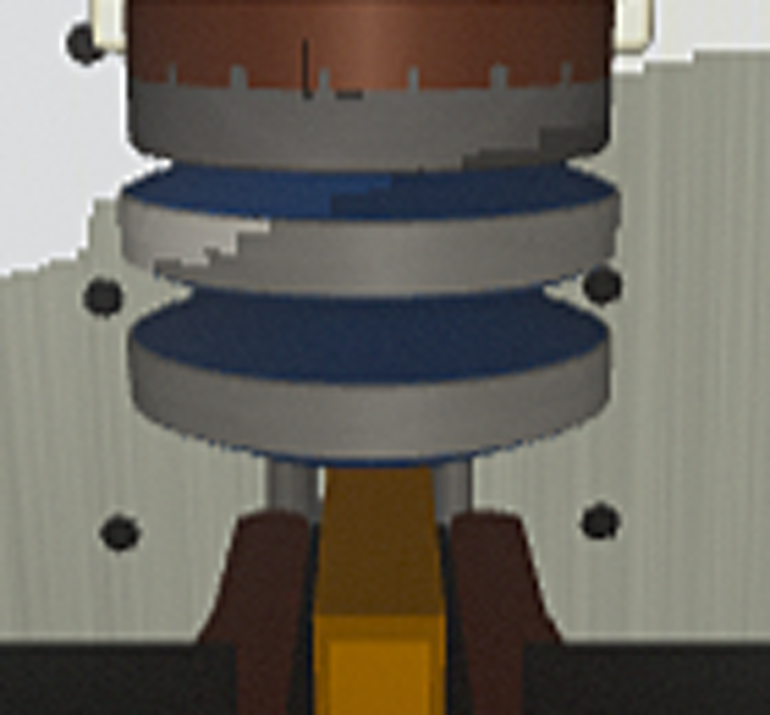

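View pics/s29.png

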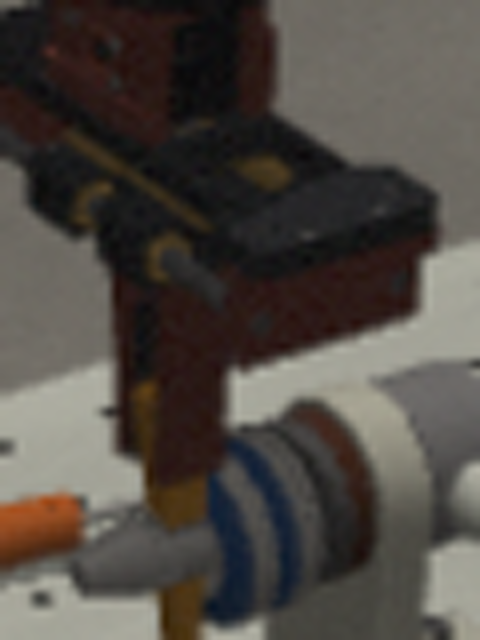

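Emit:
carry_out --delta_pos '[[0,0,0],[0,0,0],[0,0,0],[0,0,0],[0,-3,0],[0,-5,0],[0,-5,0]]' --rotation '[[0,0,0],[0,0,0],[0,0,0],[0,0,0],[0,0,0],[0,0,0],[0,0,0]]' --hand 130

```text
t: 33.23
ee_pos: [556.1, 145.2, 208.7]
orientation: [-1.57, 0.014, -0.023]
ft_force: [1.2, -0.3, 0.0]
width: 43.0
```

```bash
python3 -c "
from h import *
snap('w30',crop=(190,370,120,290),s=4.4);print(toolpose(),ctrl.get_obs()['ft_force'],ctrl.get_obs()['width'])
snap('s30','scene',(280,350,120,210),7)
"
```

```text
(array([555.12751408, 145.00461974, 206.91144825]), array([[ 9.99701606e-01,  3.76903823e-03,  2.41348973e-02],
       [-2.41375050e-02,  6.47919410e-04,  9.99708438e-01],
       [ 3.75230186e-03, -9.99992687e-01,  7.38701254e-04]])) [ 0.33069212  0.87010153 -0.42360222] 42.89399588174105
```

View pics/w30.png

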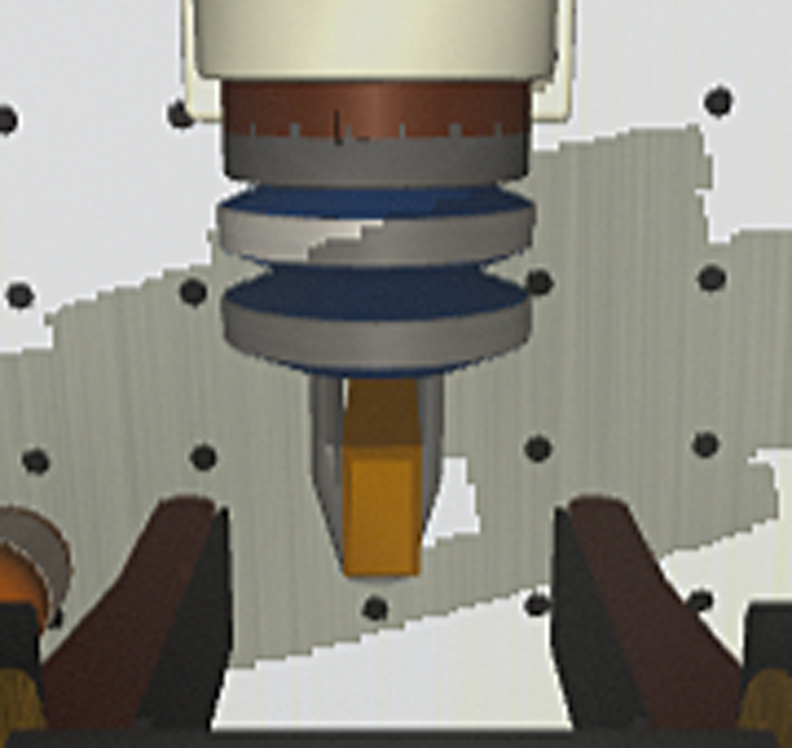

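View pics/s30.png

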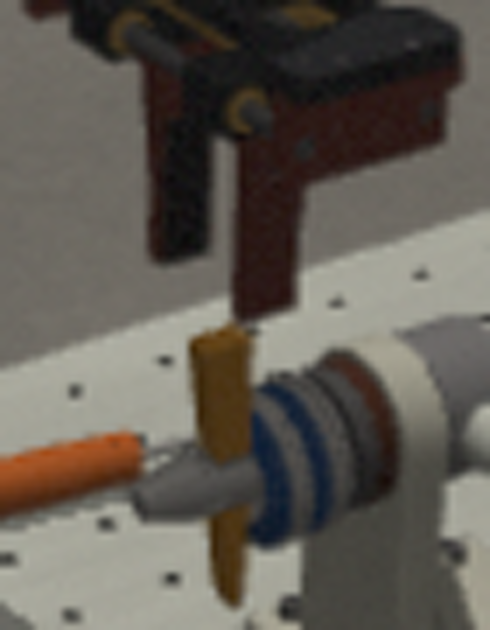

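```bash
python3 -c "
from h import *
C=loadcam('w30')
for z in (180,185.7,190):
  q=[onz(C,190+u/4.4,120+v/4.4,z) for u,v in [(345,447),(422,447),(345,576),(419,576)]]
  print(z,np.linalg.norm(q[0]-q[1]),np.linalg.norm(q[2]-q[0]),np.mean(q,axis=0))
plan([555,144,200],-1.4)
"
```

```text
180 11.8052179543444 21.14500133589425 [555.69000105 145.10175589 180.        ]
185.7 11.451711656320269 20.511815978971704 [555.73518287 147.11311114 185.7       ]
190 11.185031466582574 20.034149832521376 [555.76926739 148.6304493  190.        ]
d_cm [ 0.098  0.548 -0.078] rot [-0.0001  0.0004  0.0011] rows~ 0.1
```

Emit:
carry_out --delta_pos '[[0,0,0.05],[0,0.3,0.05],[0,0.6,0.05],[0,0.6,0.05],[0,0.6,0.05],[0,0.6,0.05],[0,0.6,0.05],[0,0.6,0.05]]' --rotation '[[0,0,0],[0,0,0],[0,0,0],[0,0,0],[0,0,0],[0,0,0],[0,0,0],[0,0,0]]' --hand 255

```text
t: 34.0
ee_pos: [553.8, 145.4, 199.4]
orientation: [-1.571, 0.019, -0.019]
ft_force: [0.1, 0.4, 0.3]
width: 0.3
```

Emit:
carry_out --delta_pos '[[0,0.2,0],[0,0.5,0],[0,0.9,0],[0,0.9,0],[0,0.9,0]]' --rotation '[[0,0,0],[0,0,0],[0,0,0],[0,0,0],[0,0,0]]'

```text
t: 34.42
ee_pos: [553.5, 145.3, 189.9]
orientation: [-1.571, 0.02, -0.018]
ft_force: [-0.6, 0.2, -0.1]
width: 0.4
```

```bash
python3 -c "
from h import *
snap('s31','scene',(280,350,120,210),7);print(toolpose()[0],ctrl.get_obs()['ft_force'])
"
```

```text
[553.65269021 145.3831328  190.12697766] [-0.07964772 -0.32326962  0.0944276 ]
```

View pics/s31.png

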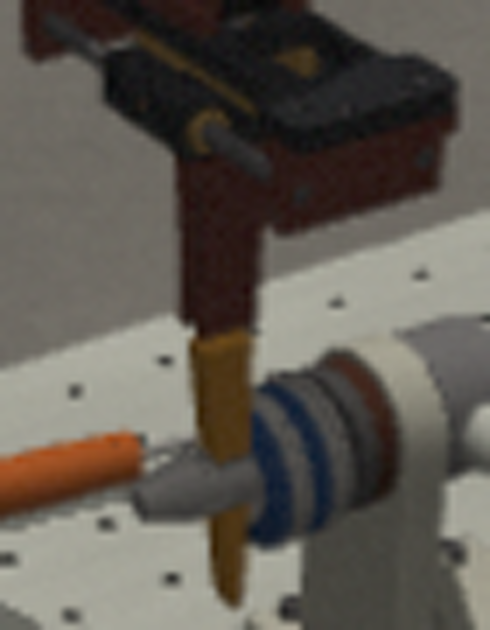

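Fingers sit just above the wedge's top at (220,335). Pressing down slowly.

Emit:
carry_out --delta_pos '[[0,0.15,0],[0,0.3,0],[0,0.3,0]]' --rotation '[[0,0,0],[0,0,0],[0,0,0]]'

```text
t: 34.72
ee_pos: [553.6, 145.4, 187.1]
orientation: [-1.571, 0.019, -0.019]
ft_force: [-0.4, -0.5, -0.3]
width: 0.6
```

Emit:
carry_out --delta_pos '[[0,0.1,0],[0,0.2,0],[0,0.2,0]]' --rotation '[[0,0,0],[0,0,0],[0,0,0]]'

```text
t: 34.97
ee_pos: [554.1, 145.5, 186.1]
orientation: [-1.571, 0.018, -0.019]
ft_force: [-1.2, -0.2, 5.1]
width: 0.6
```

Emit:
carry_out --delta_pos '[[0,0.1,0],[0,0.2,0],[0,0.2,0]]' --rotation '[[0,0,0],[0,0,0],[0,0,0]]'

```text
t: 35.22
ee_pos: [555.4, 145.6, 185.5]
orientation: [-1.57, 0.016, -0.022]
ft_force: [-1.4, -1.3, 13.7]
width: 0.7
```

Emit:
carry_out --delta_pos '[[0,0.1,0],[0,0.15,0],[0,0.15,0]]' --rotation '[[0,0,0],[0,0,0],[0,0,0]]'

```text
t: 35.47
ee_pos: [556.1, 145.7, 184.9]
orientation: [-1.57, 0.014, -0.023]
ft_force: [-0.8, -0.9, 17.5]
width: 0.6
```

Emit:
carry_out --delta_pos '[[0,0.1,0],[0,0.15,0],[0,0.15,0]]' --rotation '[[0,0,0],[0,0,0],[0,0,0]]'

```text
t: 35.72
ee_pos: [556.9, 145.9, 184.0]
orientation: [-1.569, 0.013, -0.025]
ft_force: [0.6, -0.3, 17.9]
width: 0.7
```

```bash
python3 -c "
from h import *
snap('w32',crop=(190,370,120,290),s=4.4)
snap('s32','scene',(280,350,120,210),7);print(toolpose(),ctrl.get_obs()['ft_force'],ctrl.get_obs()['moment'])
"
```

```text
(array([556.8597428 , 145.91508664, 183.78330497]), array([[ 0.99968575,  0.00748407,  0.02392463],
       [-0.02393599,  0.00143231,  0.99971247],
       [ 0.00744765, -0.99997097,  0.001611  ]])) [-0.49537011 -1.85035107 17.42999026] [-0.24996458 -0.15805909  0.03233442]
```

View pics/s32.png

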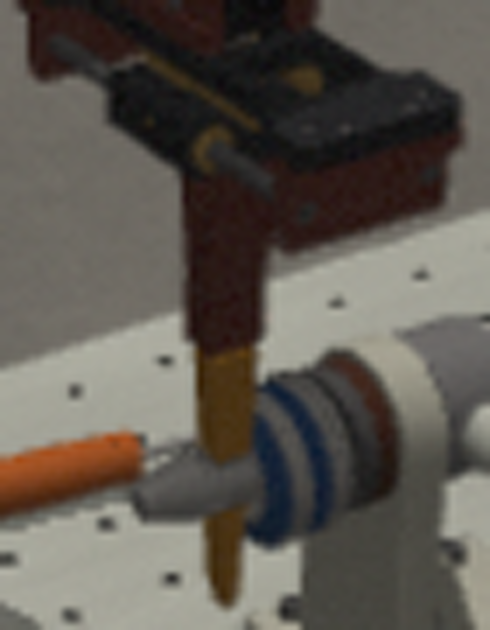

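View pics/w32.png

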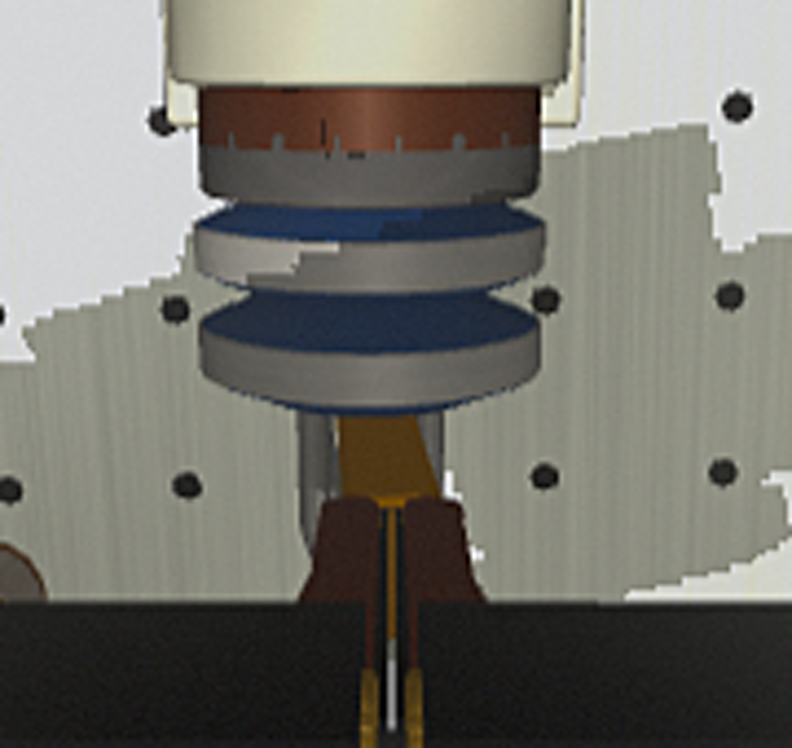

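Emit:
carry_out --delta_pos '[[0,-0.5,0],[0,-2.5,0],[0,-4,0],[0,-4,0],[0,-4,0]]' --rotation '[[0,0,0],[0,0,0],[0,0,0],[0,0,0],[0,0,0]]' --hand 130

```text
t: 36.23
ee_pos: [554.1, 145.5, 220.7]
orientation: [-1.57, 0.018, -0.02]
ft_force: [-1.0, 0.3, 0.3]
width: 30.1
```

```bash
python3 -c "
from h import *
snap('w33',crop=(190,370,120,290),s=4.4)
snap('s33','scene',(280,350,120,210),7);print(toolpose()[0],ctrl.get_obs()['ft_force'])
"
```

```text
[553.15112151 145.24051616 219.35848221] [-0.69302541  0.10729251  0.07271344]
```

View pics/w33.png

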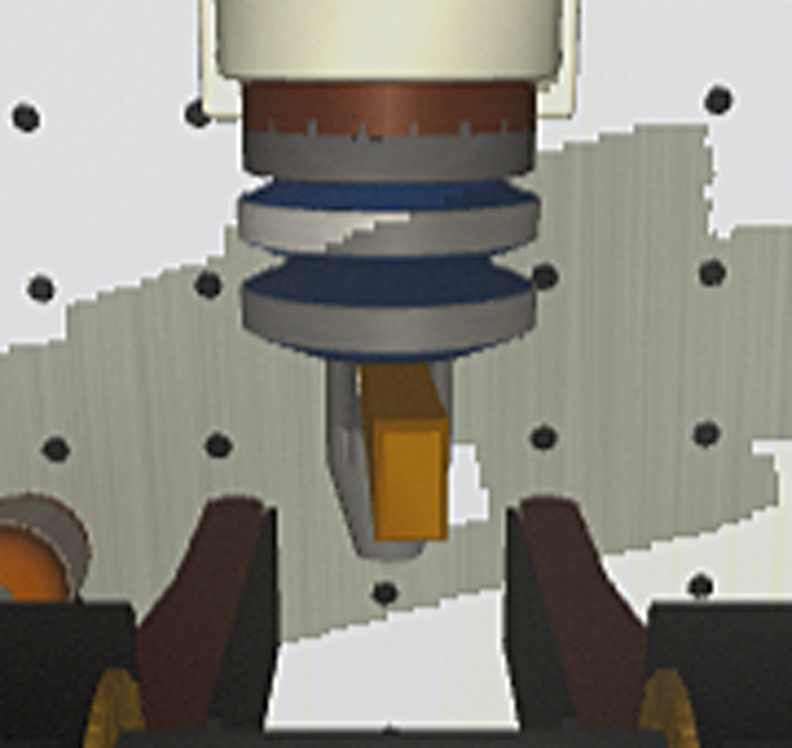

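View pics/s33.png

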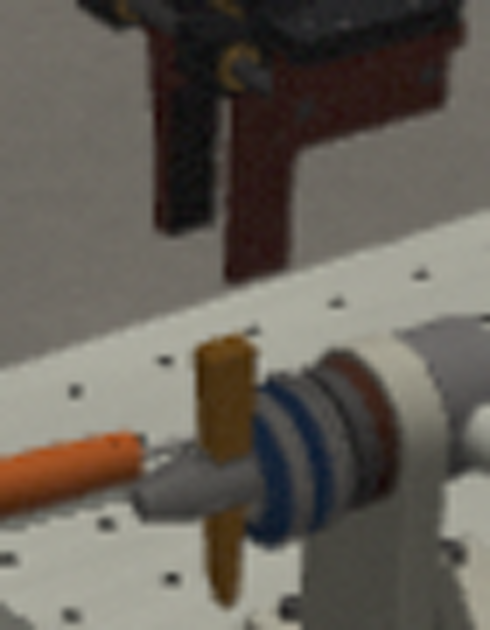

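```bash
python3 -c "
from h import *
for n,c in [('w20',277),('w24',277),('w30',276),('w33',278)]:
    im=cv2.imread(f'pics/{n}_raw.png');C=loadcam(n)
    h=cv2.cvtColor(im,cv2.COLOR_BGR2HSV)[:,c-2:c+3].mean(1)
    rows=range(20,215)
    s=''.join('W' if (h[r,2]>150 and h[r,1]<60) else 'B' if (100<h[r,0]<125 and h[r,1]>90) else 'R' if (h[r,0]<15 and h[r,1]>90) else 'g' for r in rows)
    out=[];prev=s[0]
    for i,ch in enumerate(s):
        if ch!=prev: out.append((prev+ch,20+i,round(onz(C,c,19.5+i,152.5)[1],1)));prev=ch
    print(n,out)
"
```

```text
w20 [('Wg', 42, np.float64(212.2)), ('gR', 46, np.float64(210.2)), ('Rg', 65, np.float64(200.8)), ('gB', 89, np.float64(188.5)), ('Bg', 95, np.float64(185.3)), ('gW', 96, np.float64(184.8)), ('Wg', 103, np.float64(181.1)), ('gW', 105, np.float64(180.0)), ('WB', 113, np.float64(175.7)), ('BW', 130, np.float64(166.3)), ('Wg', 138, np.float64(161.8)), ('gW', 139, np.float64(161.3)), ('Wg', 145, np.float64(157.8)), ('gB', 146, np.float64(157.3)), ('BW', 153, np.float64(153.2)), ('Wg', 161, np.float64(148.6)), ('gW', 169, np.float64(143.9)), ('Wg', 171, np.float64(142.7)), ('gW', 210, np.float64(118.6))]
w24 [('Wg', 49, np.float64(271.5)), ('gW', 55, np.float64(267.0)), ('Wg', 97, np.float64(234.2)), ('gW', 101, np.float64(230.9)), ('Wg', 125, np.float64(211.1)), ('gR', 126, np.float64(210.2)), ('Rg', 137, np.float64(200.8)), ('gB', 150, np.float64(189.5)), ('Bg', 155, np.float64(185.1)), ('gW', 156, np.float64(184.2)), ('Wg', 165, np.float64(176.2)), ('gB', 166, np.float64(175.3)), ('Bg', 176, np.float64(166.2)), ('gB', 185, np.float64(157.9)), ('BW', 188, np.float64(155.1)), ('Wg', 190,
[... 286 characters left out ...]
 170, np.float64(187.6)), ('Wg', 171, np.float64(186.9)), ('gB', 181, np.float64(179.4)), ('Bg', 193, np.float64(170.3)), ('gB', 205, np.float64(161.1)), ('BR', 206, np.float64(160.3)), ('Rg', 207, np.float64(159.5))]
w33 [('Wg', 49, np.float64(271.9)), ('gW', 57, np.float64(266.8)), ('Wg', 106, np.float64(233.7)), ('gW', 111, np.float64(230.2)), ('Wg', 138, np.float64(210.7)), ('gR', 139, np.float64(209.9)), ('Rg', 151, np.float64(201.0)), ('gB', 162, np.float64(192.6)), ('Bg', 168, np.float64(188.0)), ('gW', 169, np.float64(187.2)), ('Wg', 171, np.float64(185.7)), ('gB', 179, np.float64(179.4)), ('Bg', 189, np.float64(171.4)), ('gB', 201, np.float64(161.7)), ('Bg', 202, np.float64(160.9))]
```

```bash
python3 -c "
from h import *
C=loadcam('w33')
def py(u,v,y):
    o,d=ray(C,190+u/4.4,120+v/4.4); return o+d*(y-o[1])/d[1]
for z in (182,184,186):
  q=[onz(C,190+u/4.4,120+v/4.4,z) for u,v in [(372,418),(447,418),(377,541),(447,541)]]
  print(z,np.round(q,1).tolist(),np.mean(q,axis=0).round(1))
for y in (155,157): print(y,py(362,366,y).round(1),py(428,366,y).round(1), 'sp', onz(C,190+327/4.4,120+420/4.4,125).round(1),onz(C,190+452/4.4,120+420/4.4,125).round(1))
S=cam('scene')
print(proj(S,[555,146,184]),proj(S,[555,150,65]))
"
```

```text
182 [[552.2, 157.8, 182.0], [564.2, 157.5, 182.0], [552.4, 136.8, 182.0], [563.9, 136.6, 182.0]] [558.2 147.2 182. ]
184 [[552.2, 158.4, 184.0], [564.1, 158.1, 184.0], [552.5, 137.6, 184.0], [563.9, 137.3, 184.0]] [558.2 147.8 184. ]
186 [[552.3, 158.9, 186.0], [564.0, 158.6, 186.0], [552.5, 138.4, 186.0], [563.8, 138.1, 186.0]] [558.1 148.5 186. ]
155 [549.6 155.  132.6] [562.6 155.  133.9] sp [541.8 142.  125. ] [567.6 141.4 125. ]
157 [549.8 157.  141.2] [562.4 157.  142.5] sp [541.8 142.  125. ] [567.6 141.4 125. ]
[311.27782493 167.99626566] [311.40179539 206.44850845]
```

Emit:
carry_out --delta_pos '[[0,-4,0],[0,-8,-2],[0,-8,-4],[0,-8,-4],[0,-8,-4],[0,-8,-4],[0,-8,-4],[0,-8,-4],[0,-8,-4],[0,-8,-4]]' --rotation '[[0,0,0],[0,0,0],[0,0,0],[0,0,0],[0,0,0],[0,0,0],[0,0,0],[0,0,0],[0,0,0],[0,0,0]]'

```text
t: 37.17
ee_pos: [552.6, 105.8, 299.8]
orientation: [-1.571, 0.019, -0.018]
ft_force: [-0.0, -1.6, -0.7]
width: 43.3
```

```bash
python3 -c "
from h import *
snap('w34',crop=(190,370,60,260),s=3)
snap('s34','scene',(180,400,120,280),3.6);print(toolpose()[0],ctrl.get_obs()['ft_force'],ctrl.get_obs()['t'])
im=cv2.imread('pics/w34_raw.png');C=loadcam('w34')
c=int(round(proj(C,[555.3,185,152])[0]))
h=cv2.cvtColor(im,cv2.COLOR_BGR2HSV)[:,c-2:c+3].mean(1)
print(c,[(r,h[r].round().astype(int).tolist(),round(onz(C,c,r,152.5)[1],1)) for r in range(100,165)][::1])
"
```

```text
[552.70493869 105.66643052 300.07074454] [ 0.32627993 -0.22527029 -1.16207945] 37.2667
279 [(100, [9, 136, 125], np.float64(206.3)), (101, [9, 136, 126], np.float64(205.4)), (102, [10, 137, 125], np.float64(204.4)), (103, [10, 138, 126], np.float64(203.5)), (104, [10, 139, 128], np.float64(202.6)), (105, [10, 127, 122], np.float64(201.6)), (106, [9, 45, 88], np.float64(200.7)), (107, [26, 8, 93], np.float64(199.7)), (108, [14, 18, 100], np.float64(198.8)), (109, [18, 14, 100], np.float64(197.8)), (110, [21, 15, 100], np.float64(196.9)), (111, [20, 13, 100], np.float64(195.9)), (112, [16, 18, 102], np.float64(195.0)), (113, [23, 18, 108], np.float64(194.0)), (114, [19, 31, 80], np.float64(193.1)), (115, [111, 79, 51], np.float64(192.1)), (116, [107, 188, 83], np.float64(191.2)), (117, [108, 183, 90], np.float64(190.2)), (118, [108, 205, 81], np.float64(189.3)), (119, [107, 99, 122], np.float64(188.3)), (120, [21, 17, 209], np.float64(187.3)), (121, [22, 21, 225], np.float64(186.4)), (122, [23, 19, 219], np.float64(185.4)), (123, [21, 18, 224], np.float64(184.4)), (124, [21, 18, 142], 
[... 984 characters left out ...]
, 155, 84], np.float64(159.7)), (149, [108, 170, 91], np.float64(158.7)), (150, [9, 100, 82], np.float64(157.7)), (151, [16, 172, 80], np.float64(156.7)), (152, [19, 255, 171], np.float64(155.7)), (153, [19, 255, 183], np.float64(154.7)), (154, [22, 255, 214], np.float64(153.6)), (155, [23, 255, 219], np.float64(152.6)), (156, [23, 255, 219], np.float64(151.6)), (157, [22, 255, 219], np.float64(150.6)), (158, [23, 255, 220], np.float64(149.6)), (159, [22, 254, 221], np.float64(148.5)), (160, [22, 255, 221], np.float64(147.5)), (161, [22, 255, 223], np.float64(146.5)), (162, [22, 255, 223], np.float64(145.4)), (163, [22, 255, 223], np.float64(144.4)), (164, [22, 255, 225], np.float64(143.4))]
```

View pics/w34.png

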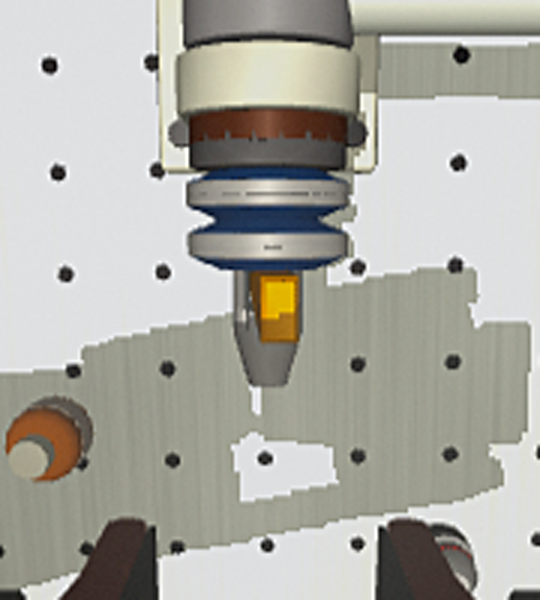

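View pics/s34.png

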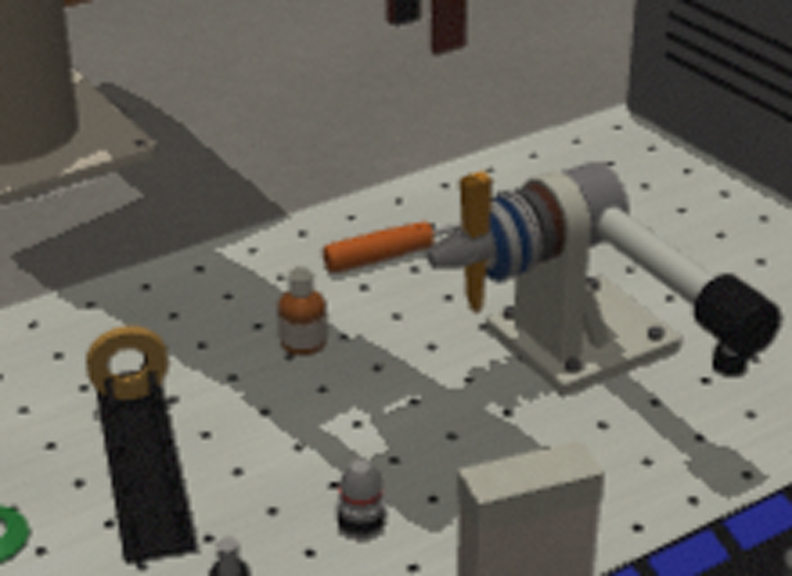

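```bash
python3 -c "
from h import *
print(ctrl.get_obs()['qvel'].round(3)); print(ctrl.close_job())"
```

```text
[-0.002 -0.003 -0.002 -0.002 -0.003 -0.   ]
the job is handed in; nothing more can be done
None
```

I rebuilt the brake and handed the job in at about 37 s. All three disc springs are on the spindle, domes out, in, out, pushed up against the fixed one. The yellow wedge is down through the slot, sloping side to the free end.

**Last checks that agreed**
- The last pictures show the discs rim to rim, hub to hub and rim to rim. Nothing had moved after I backed off, and the arm was clear.
- The plate face had moved back about 3 mm (3 to 4 mm by camera, ±0.7), which matches its solid stop.
- The wedge held by itself. The hardest push the wrist sensor showed was about 19.5 N, far below the strain limit, though the wedge-to-spindle force itself is not measured.
- The brass ring and the bystanders near the brake stand where they were in the final view. The yellow-banded objective was not in it, but nothing went near it.

**What went less well**
- **Third disc:** it tipped in the grip while sliding on, so I let it hang on the spindle and pushed it home with the half-open fingers.
- **Final press:** pressing on the wedge top with closed fingers at about 18 N pushed the top sideways. The wedge now leans about 3 degrees, against the 10 allowed, and I left it.
- **Lock not tested separately:** I judged that it is solid from the plate's shift and from how hard it resisted the push.

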